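# Feed a spacer into the cleaning cabinet with the loading boat

### The job

Open the cabinet's loading slot by pressing down the shutter's spring lock tab and, keeping it pressed, pushing the shutter sideways to its end stop. Pick up the loading boat by its wooden handle and slide it, level and with the spacer aboard, through the slot until its whole trough is inside; then roll it about its long axis so that the spacer drops into the open catch tray (not onto the brush roll), the boat and spacer never touching the cover plate or the shutter. Draw the boat out again, set it down upright on the bench in front of the cover plate and leave the shutter open, without disturbing the other things on the bench.

Things in the scene. Friction and masses are not known exactly. Their poses are not given: they have to be found in the camera images.
- cabinet: Fixed plywood cabinet, 200 deep (x) x 300 wide (y) x 180 mm high, steel bars over its top. Origin: centre of its underside on the bench. x points into the cabinet, square to the cover plate (the way the boat goes in); z up; y is the way the shutter opens. Cover plate's outer face at x = -110 mm; inside clear from x = -105 to +78 and y = -138 to +138 mm, floor 30 mm above the bench.
- cover: Upright aluminium cover plate of the cabinet, 300 wide x 180 high x 5 mm thick, fixed, same axes as the cabinet; origin at the middle of the lower edge of its outer face. The loading slot in it must not be touched by the boat or the spacer.
- slot (a point): Centre of the loading slot, on the outer face of the cover plate, 105 mm above the bench, same axes as the cabinet. The slot is 74 mm wide (y) and 48 mm high (z).
- shutter (a joint): Grey sheet shutter, 88 wide x 64 mm high, on the cover plate's outer face, in m: 0 = closed and locked, grows as it moves to the cabinet's +y, 0.095 = end stop, fully open; slot clear from 0.081 on. Drags with about 2.5 N, stays where left. Unless the tab is held down, a pawl catches on teeth at 0.003, 0.038 and 0.073.
- tab (a joint): Spring lock tab on the shutter's ledge, in m pressed straight down: 0 = up (locking), 0.009 = fully down; the pawl is free from about 0.006 on. About 2 N starts it, 5.3 N holds it fully down.
- tab_top (a point): Point on the top face of the lock tab, 170 mm above the bench when up and 27 mm in front of the cover plate; rides with tab and shutter. Same axes as the cabinet. The black tab's top is 30 mm (x, -15 to +15 mm about this point) by 52 mm (y, -28 to +24 mm about this point).
- post_top (a point): Top of the steel push post on the shutter, on the +y (opening) side of the tab: 34 (x) x 10 (y) mm, its face towards the tab 30 mm in +y from tab_top, top 206 mm above the bench. A tool holding the tab down pushes the shutter by this post. Tab and post stand on a ledge reaching 42 mm out from the cover plate, from 146 mm above the bench up; below it the shutter stands 8 mm out.
- boat: Loose boat, 130 g: aluminium V trough 100 long (x -50 to +50), 51 wide, 17 mm high, closed ends, sides sloping 25 deg; round steel stem, 10 mm thick, x -50 to -130, axis at z = 14 mm; then the wooden handle. Origin: centre of the trough's underside. x runs from handle to trough, z up. Spacer tops at z = 27 mm. Rolled about x past 25 deg the spacer rolls out on the low side; 40 to 50 deg is sure.
- handle (a point): Grip point in the wooden handle of the boat: at x = -180, y = 0, z = 28 mm of the boat's frame, boat's axes. The handle is a block 90 long (x -220 to -130 mm), 16 wide (y) and 40 mm high (z 0 to 40); it and the trough both stand on the bench.
- spacer: Loose turned metal spacer, a round bar of 20 mm diameter and 70 mm length, about 60 g; origin at its centre, its x axis along its length. It lies lengthwise in the boat's trough at the start, its centre 16.5 mm above the boat's origin.
- tray: Fixed open steel tray inside the cabinet, 168 (x) x 118 (y) x 30 mm high, walls 3 mm, rubber mat; origin at the centre of its underside, 30 mm above the bench, cabinet's axes. Its centre is at the cabinet's x = -15 mm and y = +70 mm, beside the way of the boat.
- brush_roll: Fixed brush roll (dark bristled roll between two end blocks), 162 x 50 x 35 mm, in the cabinet's other half, opposite the tray; the spacer must not land there. Origin at the centre of its underside.
- spray_can: Bystander: spray can, 56 mm diameter, 170 mm high, origin at its base.
- wrench: Bystander: flat steel wrench, 180 mm long, 8 mm thick, lying along its x; origin at the centre of its underside.
- jar: Bystander: closed glass jar, 60 mm diameter, 75 mm high, origin at its base.
- sanding_block: Bystander: cork sanding block, 75 x 42 x 26 mm, origin at the centre of its underside.
- battery: Bystander: tool battery pack, 75 x 110 x 57 mm, origin at the centre of its underside.

How it is judged:
On the way, in this order (a step that is already met when the one before it is completed fails the run):
1. the shutter is pushed open past 83 mm (value of joint shutter above 0.083 m), for 0.2 s.
2. the boat is level with its whole trough inside the cabinet and the spacer still in it (x of boat in the frame of cabinet between -0.055 and 0.03 m and y of boat in the frame of cabinet between -0.03 and 0.03 m and angle between boat's own z axis and vertical below 0.3 rad and distance between spacer and boat below 0.04 m and value of joint shutter above 0.083 m), for 0.1 s.
3. the spacer lies in the catch tray while the trough is still inside (x of boat in the frame of cabinet between -0.055 and 0.03 m and y of boat in the frame of cabinet between -0.03 and 0.03 m and x of spacer in the frame of tray between -0.08 and 0.08 m and y of spacer in the frame of tray between -0.055 and 0.055 m and z of spacer in the frame of tray below 0.03 m), for 0.1 s.
At the end, for the whole second after the job is handed in: Spacer at rest in the tray (centre within 80 x 55 mm of the tray's, under 30 mm above its underside); shutter open over 83 mm; boat upright and at rest on the bench (tilt under 0.12 rad, origin under 12 mm high), its trough wholly out in front of the cover plate (x of spacer in the frame of tray between -0.08 and 0.08 m and y of spacer in the frame of tray between -0.055 and 0.055 m and z of spacer in the frame of tray below 0.03 m and value of joint shutter above 0.083 m and linear speed of each of spacer, boat below 0.03 m/s and height (world z) of boat below 0.012 m and angle between boat's own z axis and vertical below 0.12 rad and x of boat in the frame of cabinet below -0.16 m); the robot touches nothing.
It fails at once if the boat or the spacer touches the cover plate (over 0.5 N) (contact force between any of boat, spacer and cover above 0.5 N).
It fails at once if the boat or the spacer touches the shutter (over 0.5 N) (contact force between any of boat, spacer and shutter above 0.5 N).
It fails at once if a bystander is moved by more than 40 mm (distance of any of spray_can, wrench, jar, sanding_block, battery from where it was at the start of the episode above 0.04 m).
It also fails if it takes over 72 s, if anything falls off the work surface, if the arm or the gripper's body presses on something with over 40 N, if the wrist force passes 120 N, or if a joint passes its speed limit or range.

### The arm

A 6-joint arm with a two-finger parallel gripper is mounted at the origin on the work surface. World frame = base frame: x ahead of the robot, y to its left, z up, the work surface at z = 0. Lengths are in m, angles in rad, forces in N, time in s.
With the tool pointing down it reaches from about 0.275 to 0.725 m from the base axis. Payload 5.6 kg.
Tool frame: the origin (TCP) lies at the centre of the arm's flange, where the gripper is bolted on; the fingertips stand 173 mm ahead of it and the grasp point (between the pads) lies 155 mm ahead of it; z points along the fingers, y is the direction in which the jaws open and shut (so a half turn about z gives the same grasp; the last joint's range is limited). The gripper opens to 85 mm and grips with 20 to 120 N. Pads are 22 mm wide; open, the fingers measure 114 mm over their backs; the gripper's body (76 mm by 85 mm) begins 54 mm behind the grasp point. The pads swing forward as they close: fully open they stand 13 mm farther back than shut.
Start: joints at [1.59, 0.255, 0.108, 0, -1.424, -0.285], TCP at [0.144, 0.531, 0.405] pointing down, gripper open.
Joint ranges: [-2.95, 2.95], [-1.21, 1.97], [-1.09, 1.5], [-2.87, 1.71], [-2.94, -0.07], [-3.05, 3.05]. Speed limits (rad/s): [2.57, 2.57, 3.14, 3.14, 3.14, 3.14].

### API

Orientations are given as a 3x3 rotation matrix whose columns are the frame's x, y, z axes.
In Python, from rig import get_state, camera, sign_off gives the robot as it stands.
- The arm moves only by the tool jog_arm, never from a script. Its argument "motion" is a list of rows, each an object of numbers: "x", "y", "z": the shift along the tool's x, y, z in m; "wx", "wy", "wz": the turn, a rotation vector about the tool's x, y, z in rad; "grip": the opening, from 0 (shut) to 1 (fully open). A call has 1 to 10 rows; each row shifts and turns the commanded pose from where the row before left it, along the tool's axes as they then stand; what a row does not reach is not made up. A row lasts 1/12 s, in which the tool goes at most 41.7 mm and 7.16 degrees, less where a joint would pass 70% of its speed; a pose out of reach is approached as far as the arm can. A call with a gripper value outside its range is refused whole. The fingers move at their own pace and stop on an object; "grip_force" is the grip in N (left out, the last holds). Time passes only in rows, so rows that do not move let the fingers close. It gives the time, the measured TCP pose, the force and the opening at its end, in the units of the state.
- get_state(): the state, without advancing time (a new reading comes with each control period).
- camera(name): name is "scene" or "side" or "wrist"; returns a dict with "image" (480x640x3 uint8, blue, green, red), "camera_matrix" (3x3 intrinsics, pixels), "eye" and "orientation" of the camera in the world; the wrist camera has in their place "hand_eye" (4x4, takes a point from camera to tool coordinates, whose origin is the TCP and whose axes are the flange's). Camera axes: x right, y down, z forward; pixel columns grow to the right and rows downward; lengths in m; the calibration is good to about 2 mm. A picture is of the moment at which its call begins: read the wrist's pose just before it. There is no depth.
- sign_off(): hands the job in, once; it reports no verdict.
The state is a dict: "time_s": time; "q": joint angles; "joint_vel": joint speeds; "joint_torque": joint torques, N m; "eef_pos": TCP position; "orientation": TCP orientation; "contact_force": force on the tool from outside, world axes, zero at the start; "moment": the same for the moment, N m; "gripper_width": opening from 0.0 (shut) to 1.0 (fully open).
Only numpy, scipy, OpenCV 4.12 (cv2) and the standard library are available. Lean on these libraries where they do the work, as an engineer would, in place of code of your own. Each camera call takes 0.05 s, during which the arm holds its last target. There are 200 camera calls.

## Working session

There is one attempt and no reset: what is moved stays moved. The work goes in short steps, Python scripts to look and compute and a tool call to move; the robot and the scene stay as the last step left them, time stands still between calls to the robot, and variables do not carry over. Pictures are saved under pics/ and viewed, about 8 in all and at most 12, crops included, and the job is handed in when it is done.

Besides the shell and the picture viewer there is one more tool, called after "Call:" by a JSON object that holds its "fn" and its "kwargs", one argument or row to a line. jog_arm: Moves the arm, as the interface text tells. Its arguments: {"type":"object","properties":{"motion":{"type":"array","items":{"type":"object","properties":{"x":{"type":"number"},"y":{"type":"number"},"z":{"type":"number"},"wx":{"type":"number"},"wy":{"type":"number"},"wz":{"type":"number"},"grip":{"type":"number"}}}},"grip_force":{"type":"number"}},"required":["motion"]}

```bash
mkdir -p pics; ls; cat > h.py <<'E'
import numpy as np, cv2
from rig import get_state, camera, sign_off
def snap(n,f):
    s=get_state(); c=camera(n); cv2.imwrite('pics/'+f,c['image'])
    K=np.array(c['camera_matrix'])
    if n=='wrist':
        H=np.array(c['hand_eye']); R=np.array(s['orientation']); p=np.array(s['eef_pos'])
        eye=p+R@H[:3,3]; O=R@H[:3,:3]
    else: eye=np.array(c['eye']); O=np.array(c['orientation'])
    np.savez('pics/'+f[:-4]+'.npz',K=K,eye=eye,O=O)
    return c['image'],K,eye,O
def load(f):
    d=np.load('pics/'+f+'.npz'); return cv2.imread('pics/'+f+'.png'),d['K'],d['eye'],d['O']
def ray(c,u,v):
    _,K,e,O=c; return e,O@np.linalg.solve(K,[u,v,1.])
def onz(c,u,v,z):
    e,d=ray(c,u,v); return e+d*(z-e[2])/d[2]
def proj(c,P):
    _,K,e,O=c; q=K@(O.T@(np.asarray(P)-e)); return q[:2]/q[2]
E
python3 - <<'E'
from h import *
for n in('scene','side','wrist'):
    c=snap(n,n+'1.png'); print(n,c[2].round(3),c[3].round(3).tolist(),c[1][0,0])
s=get_state(); print(s)
E
```

```text
pics
scene [ 1.717 -0.006  1.142] [[0.067, 0.645, -0.761], [0.998, -0.05, 0.045], [-0.009, -0.763, -0.647]] 605.7766529755704
side [-0.039 -0.508  0.91 ] [[0.713, -0.463, 0.526], [-0.701, -0.48, 0.528], [0.008, -0.745, -0.667]] 548.8166371638214
wrist [0.226 0.509 0.372] [[-0.263, -0.913, -0.311], [-0.965, 0.249, 0.083], [0.002, 0.322, -0.947]] 359.4284414561617
{'time_s': 0.15, 'q': array([ 1.58957327e+00,  2.55619764e-01,  1.07301283e-01, -3.19055933e-04,
       -1.42389953e+00, -2.84621512e-01]), 'joint_vel': array([ 0.0015372 , -0.00368989,  0.00399001,  0.00333421, -0.00083377,
       -0.00017028]), 'joint_torque': array([-1.24891296e-03, -3.86945128e+01,  2.38079292e+01,  5.36677882e+00,
       -4.63726392e-03, -1.70302716e-06]), 'eef_pos': array([0.14440371, 0.53058532, 0.40400392]), 'orientation': array([[ 9.64858640e-01, -2.62769330e-01, -2.88870969e-04],
       [-2.62769471e-01, -9.64857589e-01, -1.42734868e-03],
       [ 9.63441101e-05,  1.45309618e-03, -9.99998940e-01]]), 'contact_force': array([ 0.02425817,  0.03198234, -0.4994588 ]), 'moment': array([-0.02498971,  0.01355648,  0.00206621]), 'gripper_width': 1.0016014816922163}
```

View pics/scene1.png

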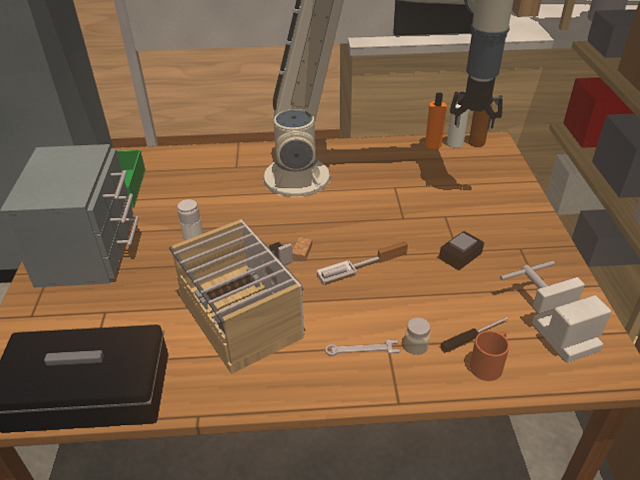

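View pics/side1.png

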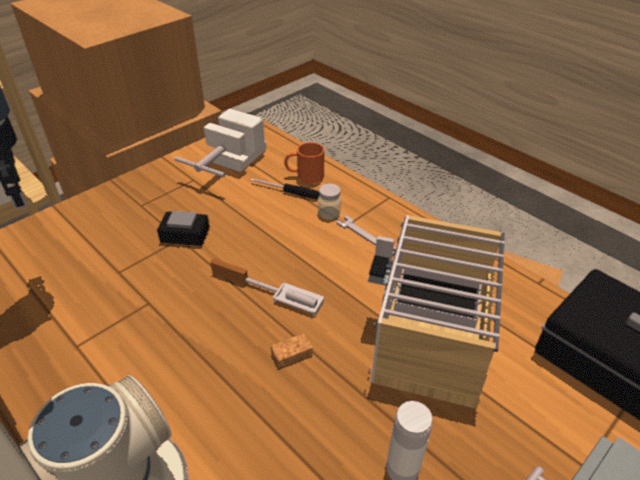

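The scene view shows the cabinet at about (240,290), tab and post at (282,252), and the boat with trough at (337,270) and handle at (393,251). The side view shows the tab at (380,260) and the boat from (230,270) to (300,298). I'll zoom in for the corners.

```bash
python3 - <<'E'
from h import *
a=load('scene1')[0][205:375,160:420]; b=load('side1')[0][205:405,200:520]
a=cv2.resize(a,None,fx=3,fy=3,interpolation=cv2.INTER_CUBIC);b=cv2.resize(b,None,fx=2.5,fy=2.5,interpolation=cv2.INTER_CUBIC)
cv2.imwrite('pics/za.png',a);cv2.imwrite('pics/zb.png',b)
E
```

```text
(no output)
```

View pics/za.png

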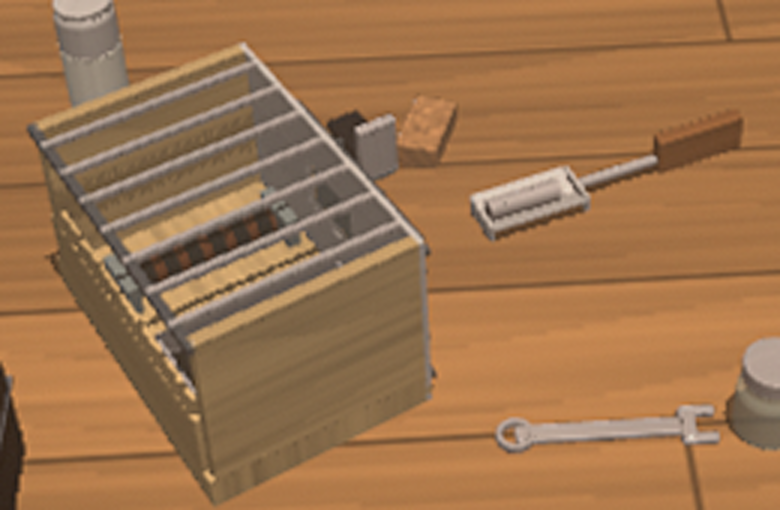

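View pics/zb.png

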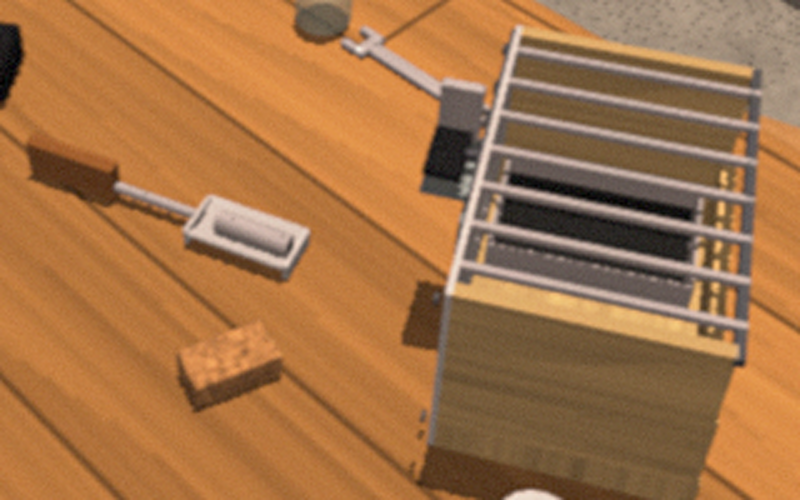

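The zoomed scene crop has the cover top edge from full-image (241.7,220.3) to (301.3,286.7) and the boat from (320,272) to (407,247). The zoomed side crop has the edge from (379,321) to (407,217), tab near (380,263) and post top at (385,240).

```bash
cat > m.py <<'E'
from h import *
S=load('scene1');D=load('side1')
a=lambda u,v:(160+u/3,205+v/3); b=lambda u,v:(200+u/2.5,205+v/2.5)
P={}
print('cover top ends z=.18 (-y,+y), back(-y,+y)')
for n,c,pts in(('scene',S,[a(245,46),a(424,245),a(32,130),a(190,348)]),('side',D,[b(448,290),b(518,30),b(742,358),b(757,70)])):
    Q=np.array([onz(c,*p,.18)[:2] for p in pts]); print(n,Q.round(4).tolist())
    e=Q[1]-Q[0]; print(' width',np.linalg.norm(e),'ang of cab y',np.degrees(np.arctan2(e[1],e[0])),'ang x',[np.degrees(np.arctan2(*(Q[i+2]-Q[i])[::-1])).round(1) for i in(0,1)])
print('boat pts: handle far end top, near end top z=.04; trough corners z=.017')
for n,c,h,t in(('scene',S,[a(741,115),a(657,150)],[a(472,205),a(492,235),a(589,200),a(572,170)]),('side',D,[b(33,140),b(117,165)],[b(184,236),b(206,199),b(309,232),b(286,272)])):
    print(n,np.array([onz(c,*p,.04)[:2] for p in h]).round(4).tolist(),np.array([onz(c,*p,.017)[:2] for p in t]).round(4).tolist())
for n,c in(('scene',S),('side',D)):
    hsv=cv2.cvtColor(c[0],cv2.COLOR_BGR2HSV); 
print('bystanders: can base, wrench, jar, sanding, battery(side)')
print(onz(D,413,415,.17).round(3),onz(S,188,207,.17).round(3),'wrench',onz(S,*a(500,435),.008).round(3),onz(S,*a(715,425),.008).round(3),'jar',onz(S,419,325,.075).round(3),'sand',onz(S,*a(428,120),.026).round(3),onz(D,*b(228,355),.026).round(3),'batt',onz(D,184,220,.057).round(3))
E
python3 m.py
```

```text
cover top ends z=.18 (-y,+y), back(-y,+y)
scene [[0.4624, -0.1478], [0.7209, -0.0025], [0.5614, -0.3177], [0.814, -0.1736]]
 width 0.29658388688295206 ang of cab y 29.332919191577172 ang x [np.float64(-59.7), np.float64(-61.4)]
side [[0.4598, -0.1527], [0.7129, -0.0105], [0.5547, -0.324], [0.8125, -0.1769]]
 width 0.29023774863688817 ang of cab y 29.324055628535692 ang x [np.float64(-61.0), np.float64(-59.1)]
boat pts: handle far end top, near end top z=.04; trough corners z=.017
scene [[0.4229, 0.3023], [0.4666, 0.2168]] [[0.5032, 0.0436], [0.5439, 0.0592], [0.5046, 0.1504], [0.4625, 0.139]]
side [[0.4175, 0.292], [0.4521, 0.2143]] [[0.4524, 0.1256], [0.4952, 0.1452], [0.5334, 0.0535], [0.4876, 0.0349]]
bystanders: can base, wrench, jar, sanding, battery(side)
[ 0.367 -0.301  0.17 ] [ 0.379 -0.296  0.17 ] wrench [0.766 0.051 0.008] [0.769 0.225 0.008] jar [0.763 0.27  0.075] sand [0.391 0.008 0.026] [0.39  0.    0.026] batt [0.443 0.44  0.057]
```

Call:
{"fn": "jog_arm", "kwargs": {
  "motion": [
    {"x": 0.0286, "y": 0.0226, "z": -0.005, "grip": 0},
    {"x": 0.0286, "y": 0.0226, "z": -0.005},
    {"x": 0.0286, "y": 0.0226, "z": -0.005},
    {"x": 0.0286, "y": 0.0226, "z": -0.005},
    {"x": 0.0286, "y": 0.0226, "z": -0.005},
    {"x": 0.0286, "y": 0.0226, "z": -0.005},
    {"x": 0.0286, "y": 0.0226, "z": -0.005},
    {"x": 0.0286, "y": 0.0226, "z": -0.005},
    {"x": 0.0286, "y": 0.0226, "z": -0.005},
    {"x": 0.0286, "y": 0.0226, "z": -0.005}
  ]
}}

```text
invalid input
```

Call:
{"fn": "jog_arm", "kwargs": {
  "motion": [
    {"x": 0.0286, "y": 0.0226, "z": -0.005},
    {"x": 0.0286, "y": 0.0226, "z": -0.005},
    {"x": 0.0286, "y": 0.0226, "z": -0.005},
    {"x": 0.0286, "y": 0.0226, "z": -0.005},
    {"x": 0.0286, "y": 0.0226, "z": -0.005},
    {"x": 0.0286, "y": 0.0226, "z": -0.005},
    {"x": 0.0286, "y": 0.0226, "z": -0.005},
    {"x": 0.0286, "y": 0.0226, "z": -0.005},
    {"x": 0.0286, "y": 0.0226, "z": -0.005},
    {"x": 0.0286, "y": 0.0226, "z": -0.005}
  ]
}}

```text
invalid input
```

Call:
{"fn": "jog_arm", "kwargs": {
  "motion": [
    {"wz": 0.113},
    {"wz": 0.113},
    {"wz": 0.113},
    {"wz": 0.113},
    {"wz": 0.113},
    {"wz": 0.113},
    {"wz": 0.113},
    {}
  ]
}}

```text
invalid input
```

```bash
python3 - <<'E'
from h import *
s=get_state();print(s['time_s'],s['q'].round(3),s['eef_pos'].round(4),s['orientation'].round(3).tolist(),s['gripper_width'])
snap('wrist','w2.png')
E
```

```text
0.15 [ 1.59   0.256  0.107 -0.    -1.424 -0.285] [0.1444 0.5306 0.404 ] [[0.965, -0.263, -0.0], [-0.263, -0.965, -0.001], [0.0, 0.001, -1.0]] 1.0016014816922163
```

View pics/w2.png

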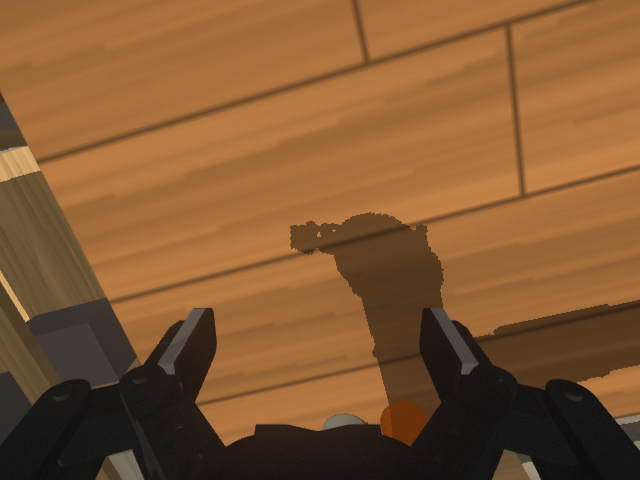

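The wrist picture, still at the start pose, shows only bare bench and the fingers, because the moves were refused. I'll give every field in each row.

Call:
{"fn": "jog_arm", "kwargs": {
  "motion": [
    {"x": 0.0286, "y": 0.0226, "z": -0.005, "wx": 0, "wy": 0, "wz": 0, "grip": 0},
    {"x": 0.0286, "y": 0.0226, "z": -0.005, "wx": 0, "wy": 0, "wz": 0, "grip": 0},
    {"x": 0.0286, "y": 0.0226, "z": -0.005, "wx": 0, "wy": 0, "wz": 0, "grip": 0},
    {"x": 0.0286, "y": 0.0226, "z": -0.005, "wx": 0, "wy": 0, "wz": 0, "grip": 0},
    {"x": 0.0286, "y": 0.0226, "z": -0.005, "wx": 0, "wy": 0, "wz": 0, "grip": 0},
    {"x": 0.0286, "y": 0.0226, "z": -0.005, "wx": 0, "wy": 0, "wz": 0, "grip": 0},
    {"x": 0.0286, "y": 0.0226, "z": -0.005, "wx": 0, "wy": 0, "wz": 0, "grip": 0},
    {"x": 0.0286, "y": 0.0226, "z": -0.005, "wx": 0, "wy": 0, "wz": 0, "grip": 0},
    {"x": 0.0286, "y": 0.0226, "z": -0.005, "wx": 0, "wy": 0, "wz": 0, "grip": 0},
    {"x": 0.0286, "y": 0.0226, "z": -0.005, "wx": 0, "wy": 0, "wz": 0, "grip": 0}
  ],
  "grip_force": 60
}}

```text
time_s: 1.03
eef_pos: [0.3615, 0.2358, 0.455]
orientation: [[0.965, -0.262, 0.0], [-0.262, -0.965, 0.0], [0.0, -0.0, -1.0]]
contact_force: [0.7, 0.4, 0.2]
gripper_width: -0.001
```

Call:
{"fn": "jog_arm", "kwargs": {
  "motion": [
    {"x": 0.0286, "y": 0.0226, "z": -0.005},
    {"x": 0.0286, "y": 0.0226, "z": -0.005},
    {"x": 0.0286, "y": 0.0226, "z": -0.005},
    {"x": 0.0286, "y": 0.0226, "z": -0.005},
    {"x": 0.0286, "y": 0.0226, "z": -0.005},
    {"x": 0.0286, "y": 0.0226, "z": -0.005},
    {"x": 0.0286, "y": 0.0226, "z": -0.005},
    {"x": 0.0286, "y": 0.0226, "z": -0.005},
    {"x": 0.0286, "y": 0.0226, "z": -0.005},
    {"x": 0.0286, "y": 0.0226, "z": -0.005}
  ],
  "grip_force": 60
}}

```text
invalid input
```

Call:
{"fn": "jog_arm", "kwargs": {
  "motion": [
    {"x": 0, "y": 0, "z": 0, "wx": 0, "wy": 0, "wz": 0.113, "grip": 0},
    {"x": 0, "y": 0, "z": 0, "wx": 0, "wy": 0, "wz": 0.113, "grip": 0},
    {"x": 0, "y": 0, "z": 0, "wx": 0, "wy": 0, "wz": 0.113, "grip": 0},
    {"x": 0, "y": 0, "z": 0, "wx": 0, "wy": 0, "wz": 0.113, "grip": 0},
    {"x": 0, "y": 0, "z": 0, "wx": 0, "wy": 0, "wz": 0.113, "grip": 0},
    {"x": 0, "y": 0, "z": 0, "wx": 0, "wy": 0, "wz": 0.113, "grip": 0},
    {"x": 0, "y": 0, "z": 0, "wx": 0, "wy": 0, "wz": 0.113, "grip": 0}
  ],
  "grip_force": 60
}}

```text
time_s: 1.62
eef_pos: [0.361, 0.2374, 0.4545]
orientation: [[0.487, -0.874, -0.0], [-0.874, -0.487, -0.0], [0.0, 0.0, -1.0]]
contact_force: [0.2, -0.7, -0.3]
gripper_width: -0.002
```

Call:
{"fn": "jog_arm", "kwargs": {
  "motion": [
    {"x": 0.036, "y": -0.0046, "z": -0.0046, "wx": 0, "wy": 0, "wz": 0, "grip": 0},
    {"x": 0.036, "y": -0.0046, "z": -0.0046, "wx": 0, "wy": 0, "wz": 0, "grip": 0},
    {"x": 0.036, "y": -0.0046, "z": -0.0046, "wx": 0, "wy": 0, "wz": 0, "grip": 0},
    {"x": 0.036, "y": -0.0046, "z": -0.0046, "wx": 0, "wy": 0, "wz": 0, "grip": 0},
    {"x": 0.036, "y": -0.0046, "z": -0.0046, "wx": 0, "wy": 0, "wz": 0, "grip": 0},
    {"x": 0.036, "y": -0.0046, "z": -0.0046, "wx": 0, "wy": 0, "wz": 0, "grip": 0},
    {"x": 0.036, "y": -0.0046, "z": -0.0046, "wx": 0, "wy": 0, "wz": 0, "grip": 0},
    {"x": 0.036, "y": -0.0046, "z": -0.0046, "wx": 0, "wy": 0, "wz": 0, "grip": 0},
    {"x": 0.036, "y": -0.0046, "z": -0.0046, "wx": 0, "wy": 0, "wz": 0, "grip": 0},
    {"x": 0.036, "y": -0.0046, "z": -0.0046, "wx": 0, "wy": 0, "wz": 0, "grip": 0}
  ],
  "grip_force": 60
}}

```text
time_s: 2.45
eef_pos: [0.5788, -0.0551, 0.5007]
orientation: [[0.492, -0.871, -0.0], [-0.871, -0.492, 0.0], [-0.0, 0.0, -1.0]]
contact_force: [0.4, 1.2, 0.2]
gripper_width: 0.001
```

Call:
{"fn": "jog_arm", "kwargs": {
  "motion": [
    {"x": 0, "y": 0, "z": 0, "wx": 0, "wy": 0, "wz": 0, "grip": 0},
    {"x": 0, "y": 0, "z": 0, "wx": 0, "wy": 0, "wz": 0, "grip": 0}
  ],
  "grip_force": 60
}}

```text
time_s: 2.62
eef_pos: [0.5791, -0.0548, 0.4993]
orientation: [[0.489, -0.872, -0.002], [-0.872, -0.489, -0.0], [-0.001, 0.002, -1.0]]
contact_force: [-0.2, 0.6, -0.3]
gripper_width: -0.003
```

```bash
python3 - <<'E'
from h import *
s=get_state();print(s['time_s'],s['q'].round(3),s['eef_pos'].round(4),s['gripper_width'],s['contact_force'])
snap('wrist','w3.png')
E
```

```text
2.6167 [ 0.174  0.319  0.432 -0.    -1.686  0.337] [ 0.5791 -0.0548  0.4993] -0.002922799723244086 [-0.19950248  0.55940511 -0.26900782]
```

View pics/w3.png

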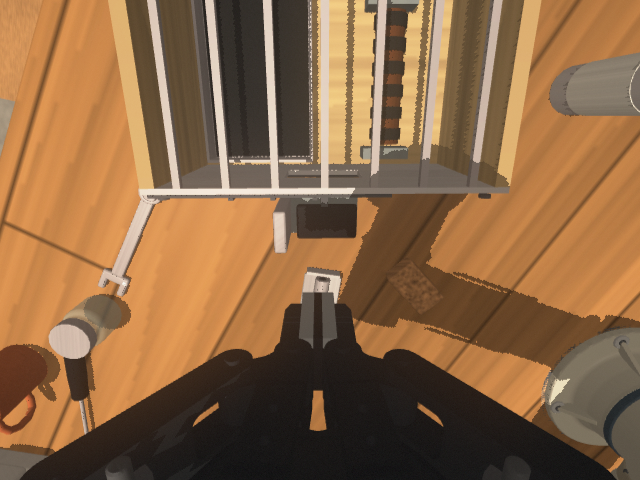

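The wrist view shows the cover plate's top edge from (139,194) to (508,191), the black tab spanning columns 297–357 and rows 204–238, the post top at (275–287, 206–251), and the tray on the left (cabinet +y).

```bash
python3 - <<'E'
from h import *
c=load('w3'); im=c[0]
g=cv2.cvtColor(im,cv2.COLOR_BGR2GRAY)
for u in (170,240,420,460,490): print(u,g[180:206,u].tolist())
print('row191 left',g[191,130:152].tolist(),'right',g[190,498:520].tolist())
print('post row220',g[220,268:365].tolist()); print('post col281',g[196:260,281].tolist()); print('tab col340',g[196:246,340].tolist())
E
```

```text
170 [90, 97, 104, 105, 102, 103, 102, 104, 141, 231, 232, 231, 231, 232, 220, 81, 111, 117, 144, 167, 168, 170, 170, 169, 167, 168]
240 [103, 105, 103, 105, 103, 104, 102, 111, 165, 235, 236, 236, 236, 232, 188, 83, 113, 120, 150, 159, 159, 161, 161, 162, 163, 163]
420 [91, 95, 96, 97, 101, 100, 103, 108, 119, 119, 119, 119, 117, 106, 76, 76, 77, 77, 77, 76, 76, 75, 74, 73, 75, 74]
460 [97, 99, 101, 98, 99, 100, 100, 110, 118, 119, 119, 119, 116, 103, 75, 75, 78, 78, 77, 78, 78, 93, 142, 146, 146, 146]
490 [82, 82, 82, 81, 83, 92, 102, 112, 119, 118, 118, 118, 119, 121, 71, 61, 68, 80, 105, 139, 137, 138, 139, 138, 141, 141]
row191 left [168, 168, 167, 168, 165, 164, 164, 161, 184, 213, 228, 228, 229, 229, 228, 228, 229, 229, 229, 229, 229, 229] right [119, 118, 118, 117, 117, 117, 118, 118, 117, 117, 116, 126, 129, 128, 128, 127, 126, 126, 126, 127, 129, 132]
post row220 [156, 158, 158, 158, 158, 181, 202, 215, 213, 213, 212, 214, 214, 213, 212, 204, 168, 124, 88, 87, 87, 85, 87, 89, 89, 88, 89, 88, 76, 51, 58, 62, 63, 62, 61, 61, 59, 59, 49, 49, 49, 48, 48, 49, 47, 48, 49, 47, 47, 49, 47, 47, 46, 48, 47, 48, 48, 45, 46, 45, 45, 47, 46, 45, 46, 44, 46, 44, 44, 45, 44, 44, 43, 44, 44, 44, 45, 44, 44, 43, 43, 42, 45, 43, 44, 42, 41, 43, 71, 137, 141, 142, 142, 143, 142, 142, 140]
post col281 [111, 106, 92, 93, 94, 93, 93, 93, 93, 91, 94, 92, 93, 93, 93, 106, 159, 189, 213, 216, 214, 212, 213, 214, 213, 213, 213, 212, 210, 209, 210, 210, 209, 211, 213, 210, 211, 212, 211, 208, 207, 205, 204, 203, 206, 206, 204, 201, 199, 200, 200, 200, 195, 194, 198, 197, 170, 138, 137, 136, 137, 136, 137, 136]
tab col340 [106, 112, 87, 85, 86, 86, 86, 82, 46, 45, 47, 47, 46, 46, 46, 45, 45, 45, 44, 45, 46, 46, 45, 44, 43, 44, 43, 45, 44, 44, 41, 44, 43, 46, 53, 52, 53, 52, 52, 53, 52, 66, 122, 144, 145, 143, 144, 142, 142, 142]
```

```bash
python3 - <<'E'
from h import *
c=load('w3')
A=onz(c,138.5,194.8,.18);B=onz(c,509,193.7,.18)
e=A-B; print('cover',A,B,np.linalg.norm(e)); y=e/np.linalg.norm(e); x=np.array([y[1],-y[0],0]); print('yaw x',np.degrees(np.arctan2(x[1],x[0])))
m=(A+B)/2; print('mid',m)
for n,u,v,z in(('post ctr',279,232,.206),('post face',284.5,232,.206),('post front',279,252,.206),('tab ctr',327,217,.17),('tab -y',356,217,.17),('tab +y',297.5,217,.17),('tab front',327,230,.17)):
    d=onz(c,u,v,z)-m; print(n,'cab x out',round(d@x,4),'y',round(d@y,4))
s=get_state(); tcp=s['eef_pos']; d=tcp-m; print('tcp',d@x,d@y)
# project predicted cover ends in scene/side
for v in('scene1','side1'):
    print(v,[proj(load(v),P).round(1).tolist() for P in(A,B)])
E
```

```text
cover [ 0.7169962  -0.00203157  0.18      ] [ 0.45475313 -0.14985622  0.18      ] 0.3010374684904789
yaw x -60.590335750207814
mid [ 0.58587466 -0.07594389  0.18      ]
post ctr cab x out -0.0237 y 0.0348
post face cab x out -0.0237 y 0.0305
post front cab x out -0.0401 y 0.0354
tab ctr cab x out -0.022 y -0.0029
tab -y cab x out -0.022 y -0.0279
tab +y cab x out -0.0219 y 0.0224
tab front cab x out -0.0337 y -0.003
tcp -0.022867196388690683 0.004401853535326138
scene1 [[301.5, 285.5], [241.0, 218.6]]
side1 [[405.3, 214.3], [376.0, 321.7]]
```

Call:
{"fn": "jog_arm", "kwargs": {
  "motion": [
    {"x": -0.004, "y": -0.0056, "z": 0.03, "wx": 0, "wy": 0, "wz": 0, "grip": 0},
    {"x": 0, "y": 0, "z": 0.03, "wx": 0, "wy": 0, "wz": 0, "grip": 0},
    {"x": 0, "y": 0, "z": 0.03, "wx": 0, "wy": 0, "wz": 0, "grip": 0},
    {"x": 0, "y": 0, "z": 0.03, "wx": 0, "wy": 0, "wz": 0, "grip": 0},
    {"x": 0, "y": 0, "z": 0.024, "wx": 0, "wy": 0, "wz": 0, "grip": 0},
    {"x": 0, "y": 0, "z": 0, "wx": 0, "wy": 0, "wz": 0, "grip": 0},
    {"x": 0, "y": 0, "z": 0, "wx": 0, "wy": 0, "wz": 0, "grip": 0}
  ],
  "grip_force": 60
}}

```text
time_s: 3.25
eef_pos: [0.5804, -0.0464, 0.3568]
orientation: [[0.493, -0.87, -0.002], [-0.87, -0.493, -0.001], [-0.0, 0.002, -1.0]]
contact_force: [0.4, 0.3, 0.7]
gripper_width: -0.001
```

Call:
{"fn": "jog_arm", "kwargs": {
  "motion": [
    {"x": 0, "y": 0, "z": 0.006, "wx": 0, "wy": 0, "wz": 0, "grip": 0},
    {"x": 0, "y": 0, "z": 0.006, "wx": 0, "wy": 0, "wz": 0, "grip": 0},
    {"x": 0, "y": 0, "z": 0.003, "wx": 0, "wy": 0, "wz": 0, "grip": 0},
    {"x": 0, "y": 0, "z": 0.003, "wx": 0, "wy": 0, "wz": 0, "grip": 0},
    {"x": 0, "y": 0, "z": 0, "wx": 0, "wy": 0, "wz": 0, "grip": 0},
    {"x": 0, "y": 0, "z": 0, "wx": 0, "wy": 0, "wz": 0, "grip": 0}
  ],
  "grip_force": 60
}}

```text
time_s: 3.75
eef_pos: [0.5813, -0.0469, 0.3398]
orientation: [[0.492, -0.871, 0.002], [-0.871, -0.492, 0.0], [0.001, -0.002, -1.0]]
contact_force: [-0.3, 2.5, 3.7]
gripper_width: -0.001
```

Call:
{"fn": "jog_arm", "kwargs": {
  "motion": [
    {"x": 0, "y": 0, "z": 0.003, "wx": 0, "wy": 0, "wz": 0, "grip": 0},
    {"x": 0, "y": 0, "z": 0.003, "wx": 0, "wy": 0, "wz": 0, "grip": 0},
    {"x": 0, "y": 0, "z": 0.0015, "wx": 0, "wy": 0, "wz": 0, "grip": 0},
    {"x": 0, "y": 0, "z": 0, "wx": 0, "wy": 0, "wz": 0, "grip": 0}
  ],
  "grip_force": 60
}}

```text
time_s: 4.08
eef_pos: [0.5823, -0.0461, 0.3386]
orientation: [[0.494, -0.869, 0.014], [-0.87, -0.494, 0.001], [0.006, -0.012, -1.0]]
contact_force: [-6.8, 8.7, 27.5]
gripper_width: 0.001
```

```bash
python3 - <<'E'
from h import *
s=get_state();print(s['eef_pos'].round(4),s['contact_force'].round(1),s['moment'].round(2),s['orientation'].round(3).tolist())
a=snap('side','s4.png')[0];b=snap('wrist','w4.png')[0]; s=get_state();print(s['eef_pos'].round(4),s['contact_force'].round(1),s['moment'].round(2))
A=cv2.resize(a[180:340,320:480],None,fx=3,fy=3,interpolation=cv2.INTER_CUBIC)
B=b[40:460,180:480]
cv2.imwrite('pics/c4.png',np.hstack([A[:420],B]))
E
```

```text
[ 0.5823 -0.0461  0.3386] [-6.8  8.7 27.5] [3.24 1.98 0.2 ] [[0.494, -0.869, 0.014], [-0.87, -0.494, 0.001], [0.006, -0.012, -1.0]]
[ 0.5823 -0.0461  0.3386] [-8.   9.  28.3] [3.19 2.01 0.23]
```

View pics/c4.png

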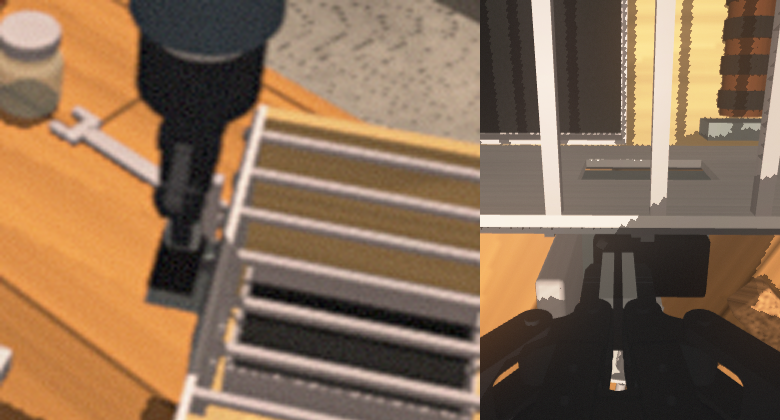

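The tip is on the tab with 28 N, and the tab has probably bottomed. I'll ease off and try a small push.

Call:
{"fn": "jog_arm", "kwargs": {
  "motion": [
    {"x": 0, "y": 0, "z": -0.002, "wx": 0, "wy": 0, "wz": 0, "grip": 0},
    {"x": 0, "y": 0, "z": -0.002, "wx": 0, "wy": 0, "wz": 0, "grip": 0},
    {"x": 0, "y": 0, "z": 0, "wx": 0, "wy": 0, "wz": 0, "grip": 0},
    {"x": 0, "y": 0, "z": 0, "wx": 0, "wy": 0, "wz": 0, "grip": 0}
  ],
  "grip_force": 60
}}

```text
time_s: 4.52
eef_pos: [0.5822, -0.0465, 0.3391]
orientation: [[0.493, -0.87, 0.009], [-0.87, -0.493, 0.001], [0.003, -0.008, -1.0]]
contact_force: [-0.4, 5.2, 13.4]
gripper_width: -0.005
```

Call:
{"fn": "jog_arm", "kwargs": {
  "motion": [
    {"x": 0, "y": -0.004, "z": 0, "wx": 0, "wy": 0, "wz": 0, "grip": 0},
    {"x": 0, "y": -0.004, "z": 0, "wx": 0, "wy": 0, "wz": 0, "grip": 0},
    {"x": 0, "y": 0, "z": 0, "wx": 0, "wy": 0, "wz": 0, "grip": 0},
    {"x": 0, "y": 0, "z": 0, "wx": 0, "wy": 0, "wz": 0, "grip": 0}
  ],
  "grip_force": 60
}}

```text
time_s: 4.85
eef_pos: [0.5888, -0.0428, 0.339]
orientation: [[0.493, -0.87, 0.007], [-0.87, -0.493, 0.0], [0.003, -0.006, -1.0]]
contact_force: [-2.8, 3.7, 14.3]
gripper_width: 0.001
```

```bash
python3 - <<'E'
from h import *
s=get_state();print(s['eef_pos'].round(4),s['contact_force'].round(1),s['moment'].round(2),s['orientation'].round(3).tolist(),s['q'].round(3))
E
```

```text
[ 0.5888 -0.0428  0.339 ] [-2.8  3.7 14.3] [1.54 0.83 0.07] [[0.493, -0.87, 0.007], [-0.87, -0.493, 0.0], [0.003, -0.006, -1.0]] [ 1.92e-01  3.58e-01  8.40e-02  1.00e-03 -1.29e+00  3.22e-01]
```

Call:
{"fn": "jog_arm", "kwargs": {
  "motion": [
    {"x": 0, "y": -0.004, "z": 0, "wx": 0, "wy": 0, "wz": 0, "grip": 0},
    {"x": 0, "y": -0.004, "z": 0, "wx": 0, "wy": 0, "wz": 0, "grip": 0},
    {"x": 0, "y": -0.004, "z": 0, "wx": 0, "wy": 0, "wz": 0, "grip": 0},
    {"x": 0, "y": 0, "z": 0, "wx": 0, "wy": 0, "wz": 0, "grip": 0}
  ],
  "grip_force": 60
}}

```text
time_s: 5.18
eef_pos: [0.5994, -0.0368, 0.3391]
orientation: [[0.493, -0.87, 0.007], [-0.87, -0.493, 0.0], [0.003, -0.006, -1.0]]
contact_force: [-3.8, 4.3, 15.1]
gripper_width: -0.001
```

```bash
python3 - <<'E'
from h import *
s=get_state();print(s['eef_pos'].round(4),s['contact_force'].round(1),s['moment'].round(2),s['orientation'].round(3).tolist())
b=snap('wrist','w5.png')[0]; cv2.imwrite('pics/c5.png',b[180:480,120:520])
E
```

```text
[ 0.5994 -0.0368  0.3391] [-3.8  4.3 15.1] [1.51 0.89 0.08] [[0.493, -0.87, 0.007], [-0.87, -0.493, 0.0], [0.003, -0.006, -1.0]]
```

View pics/c5.png

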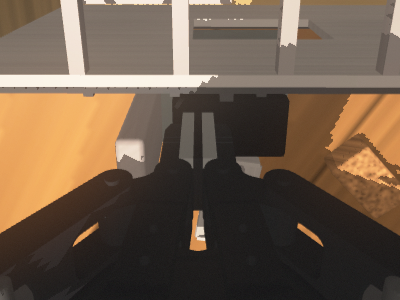

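The shutter rides along with the finger, with the slot beginning to show at crop (305,32). I'll keep pushing to the end stop.

Call:
{"fn": "jog_arm", "kwargs": {
  "motion": [
    {"x": 0, "y": -0.008, "z": 0, "wx": 0, "wy": 0, "wz": 0, "grip": 0},
    {"x": 0, "y": -0.008, "z": 0, "wx": 0, "wy": 0, "wz": 0, "grip": 0},
    {"x": 0, "y": -0.008, "z": 0, "wx": 0, "wy": 0, "wz": 0, "grip": 0},
    {"x": 0, "y": -0.008, "z": 0, "wx": 0, "wy": 0, "wz": 0, "grip": 0},
    {"x": 0, "y": -0.008, "z": 0, "wx": 0, "wy": 0, "wz": 0, "grip": 0},
    {"x": 0, "y": -0.008, "z": 0, "wx": 0, "wy": 0, "wz": 0, "grip": 0},
    {"x": 0, "y": -0.008, "z": 0, "wx": 0, "wy": 0, "wz": 0, "grip": 0},
    {"x": 0, "y": -0.008, "z": 0, "wx": 0, "wy": 0, "wz": 0, "grip": 0}
  ],
  "grip_force": 60
}}

```text
time_s: 5.9
eef_pos: [0.6546, -0.0056, 0.3391]
orientation: [[0.492, -0.87, 0.005], [-0.87, -0.492, -0.0], [0.003, -0.005, -1.0]]
contact_force: [-5.5, 3.8, 14.8]
gripper_width: -0.0
```

Call:
{"fn": "jog_arm", "kwargs": {
  "motion": [
    {"x": 0, "y": -0.003, "z": 0, "wx": 0, "wy": 0, "wz": 0, "grip": 0},
    {"x": 0, "y": -0.003, "z": 0, "wx": 0, "wy": 0, "wz": 0, "grip": 0},
    {"x": 0, "y": -0.003, "z": 0, "wx": 0, "wy": 0, "wz": 0, "grip": 0},
    {"x": 0, "y": 0, "z": 0, "wx": 0, "wy": 0, "wz": 0, "grip": 0}
  ],
  "grip_force": 60
}}

```text
time_s: 6.23
eef_pos: [0.6627, -0.0009, 0.3391]
orientation: [[0.493, -0.87, 0.007], [-0.87, -0.493, 0.0], [0.003, -0.006, -1.0]]
contact_force: [-3.3, 4.0, 13.3]
gripper_width: 0.002
```

Call:
{"fn": "jog_arm", "kwargs": {
  "motion": [
    {"x": 0, "y": -0.003, "z": 0, "wx": 0, "wy": 0, "wz": 0, "grip": 0},
    {"x": 0, "y": -0.003, "z": 0, "wx": 0, "wy": 0, "wz": 0, "grip": 0},
    {"x": 0, "y": -0.002, "z": 0, "wx": 0, "wy": 0, "wz": 0, "grip": 0},
    {"x": 0, "y": 0, "z": 0, "wx": 0, "wy": 0, "wz": 0, "grip": 0},
    {"x": 0, "y": 0, "z": 0, "wx": 0, "wy": 0, "wz": 0, "grip": 0}
  ],
  "grip_force": 60
}}

```text
time_s: 6.65
eef_pos: [0.6659, 0.0006, 0.3392]
orientation: [[0.491, -0.871, -0.006], [-0.871, -0.491, -0.004], [0.001, 0.007, -1.0]]
contact_force: [-22.9, -3.2, 21.4]
gripper_width: 0.003
```

End stop reached (22 N along -y). I'll lift off, travel back above the handle with the gripper open, and look.

Call:
{"fn": "jog_arm", "kwargs": {
  "motion": [
    {"x": 0, "y": 0.005, "z": 0, "wx": 0, "wy": 0, "wz": 0, "grip": 0},
    {"x": 0, "y": 0, "z": -0.02, "wx": 0, "wy": 0, "wz": 0, "grip": 0},
    {"x": 0, "y": 0, "z": -0.03, "wx": 0, "wy": 0, "wz": 0, "grip": 0},
    {"x": 0, "y": 0, "z": -0.03, "wx": 0, "wy": 0, "wz": 0, "grip": 0},
    {"x": 0, "y": 0, "z": -0.035, "wx": 0, "wy": 0, "wz": 0, "grip": 0}
  ],
  "grip_force": 60
}}

```text
time_s: 7.07
eef_pos: [0.6643, -0.0001, 0.4503]
orientation: [[0.491, -0.871, -0.003], [-0.871, -0.491, -0.0], [-0.001, 0.003, -1.0]]
contact_force: [2.8, -0.0, 0.3]
gripper_width: 0.003
```

Call:
{"fn": "jog_arm", "kwargs": {
  "motion": [
    {"x": -0.034, "y": 0.008, "z": 0, "wx": 0, "wy": 0, "wz": 0, "grip": 1},
    {"x": -0.034, "y": 0.008, "z": 0, "wx": 0, "wy": 0, "wz": 0, "grip": 1},
    {"x": -0.034, "y": 0.008, "z": 0, "wx": 0, "wy": 0, "wz": 0, "grip": 1},
    {"x": -0.034, "y": 0.008, "z": 0, "wx": 0, "wy": 0, "wz": 0, "grip": 1},
    {"x": -0.034, "y": 0.008, "z": 0, "wx": 0, "wy": 0, "wz": 0, "grip": 1},
    {"x": -0.034, "y": 0.008, "z": 0, "wx": 0, "wy": 0, "wz": 0, "grip": 1},
    {"x": -0.034, "y": 0.008, "z": 0, "wx": 0, "wy": 0, "wz": 0, "grip": 1},
    {"x": -0.034, "y": 0.008, "z": 0, "wx": 0, "wy": 0, "wz": 0, "grip": 1},
    {"x": -0.034, "y": 0.008, "z": 0, "wx": 0, "wy": 0, "wz": 0, "grip": 1},
    {"x": -0.034, "y": 0.008, "z": 0, "wx": 0, "wy": 0, "wz": 0, "grip": 1}
  ],
  "grip_force": 60
}}

```text
time_s: 7.9
eef_pos: [0.4264, 0.2575, 0.4501]
orientation: [[0.491, -0.871, 0.0], [-0.871, -0.491, -0.0], [0.0, 0.0, -1.0]]
contact_force: [-0.3, 0.5, -0.4]
gripper_width: 1.001
```

Call:
{"fn": "jog_arm", "kwargs": {
  "motion": [
    {"x": 0, "y": 0, "z": 0, "wx": 0, "wy": 0, "wz": 0, "grip": 1},
    {"x": 0, "y": 0, "z": 0, "wx": 0, "wy": 0, "wz": 0, "grip": 1},
    {"x": 0, "y": 0, "z": 0, "wx": 0, "wy": 0, "wz": 0, "grip": 1}
  ],
  "grip_force": 60
}}

```text
time_s: 8.15
eef_pos: [0.4279, 0.2567, 0.4502]
orientation: [[0.492, -0.871, 0.0], [-0.871, -0.492, -0.0], [0.0, 0.0, -1.0]]
contact_force: [0.1, -0.2, -0.6]
gripper_width: 1.001
```

```bash
python3 - <<'E'
from h import *
s=get_state();print(s['time_s'],s['q'].round(3),s['eef_pos'].round(4),s['orientation'].round(3).tolist(),s['gripper_width'])
snap('wrist','w6.png'); snap('side','s6.png')
E
```

```text
8.15 [ 0.855  0.143  0.082  0.    -1.509 -0.341] [0.4279 0.2567 0.4502] [[0.492, -0.871, 0.0], [-0.871, -0.492, -0.0], [0.0, 0.0, -1.0]] 1.0010076843911073
```

View pics/w6.png

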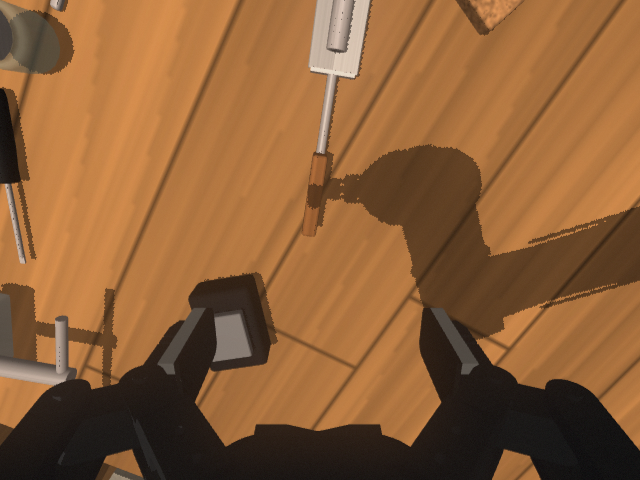

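The wrist view shows the handle top from (321,153) to (308,236), the stem from (333,78) to (322,152), and the trough's near end at (311–356,72).

```bash
python3 - <<'E'
from h import *
c=load('w6'); im=c[0]
g=cv2.cvtColor(im,cv2.COLOR_BGR2HSV)
for r in(85,110,140): print(r,g[r,312:345,1].tolist())
for r in(160,175,215,230): print(r,g[r,296:336,0].tolist(),g[r,296:336,2].tolist())
f=onz(c,320.5,153,.04);b=onz(c,308.5,236,.04);s1=onz(c,332,78,.014);s2=onz(c,322,150,.014);t1=onz(c,311,70,.017);t2=onz(c,357,77,.017)
print(f,b,np.linalg.norm(f-b),s1,s2,t1,t2,np.linalg.norm(t1-t2))
for p,q in((b,f),(s2,s1)): print(np.degrees(np.arctan2(*(q-p)[1::-1])))
E
```

```text
85 [154, 156, 155, 158, 156, 155, 157, 158, 154, 152, 154, 155, 157, 144, 56, 50, 49, 46, 44, 47, 50, 49, 50, 101, 141, 155, 156, 154, 156, 154, 154, 157, 156]
110 [159, 159, 159, 159, 159, 158, 158, 160, 161, 158, 83, 51, 52, 48, 45, 46, 48, 50, 53, 87, 141, 150, 155, 157, 157, 156, 158, 156, 160, 159, 158, 156, 159]
140 [159, 160, 159, 159, 160, 142, 56, 51, 48, 44, 47, 49, 50, 53, 63, 143, 160, 164, 158, 159, 160, 160, 161, 161, 160, 160, 162, 159, 160, 158, 160, 158, 160]
160 [14, 14, 14, 14, 14, 14, 14, 14, 14, 14, 14, 14, 14, 14, 14, 14, 13, 13, 13, 13, 13, 13, 13, 13, 13, 13, 13, 13, 13, 13, 13, 13, 14, 14, 14, 14, 14, 14, 14, 14] [182, 181, 182, 181, 182, 183, 183, 184, 184, 184, 185, 186, 185, 184, 182, 175, 132, 161, 173, 177, 173, 165, 157, 156, 156, 157, 158, 158, 163, 150, 133, 95, 101, 100, 103, 102, 119, 178, 180, 166]
175 [14, 14, 14, 14, 14, 14, 14, 14, 14, 14, 14, 14, 14, 14, 13, 13, 13, 13, 12, 13, 12, 13, 12, 12, 13, 13, 13, 13, 13, 14, 14, 14, 13, 13, 15, 14, 14, 14, 14, 14] [185, 185, 184, 187, 184, 184, 183, 179, 178, 175, 173, 169, 165, 135, 137, 160, 172, 175
[... 424 characters left out ...]
 184, 184, 180, 179, 175, 173, 171, 169, 168]
230 [15, 14, 14, 14, 14, 14, 13, 13, 13, 13, 13, 13, 13, 13, 13, 13, 13, 13, 13, 13, 14, 14, 14, 14, 14, 14, 14, 15, 14, 14, 15, 14, 14, 14, 14, 14, 14, 14, 14, 14] [154, 140, 125, 115, 127, 139, 111, 152, 163, 165, 165, 162, 155, 149, 148, 149, 153, 157, 106, 128, 152, 182, 183, 183, 182, 179, 177, 173, 172, 171, 168, 167, 165, 167, 166, 167, 167, 168, 168, 169]
[0.4489759  0.21575317 0.04      ] [0.41598974 0.30075963 0.04      ] 0.09118214979286704 [0.47466434 0.14610164 0.014     ] [0.44769841 0.21424601 0.014     ] [0.4970261  0.15045145 0.017     ] [0.45279359 0.13297173 0.017     ] 0.047561076857524205
-68.79160967127545
-68.41042277649375
```

Call:
{"fn": "jog_arm", "kwargs": {
  "motion": [
    {"x": 0, "y": 0, "z": 0, "wx": 0, "wy": 0, "wz": 0.07, "grip": 1},
    {"x": 0, "y": 0, "z": 0, "wx": 0, "wy": 0, "wz": 0.07, "grip": 1},
    {"x": 0, "y": 0, "z": 0, "wx": 0, "wy": 0.0875, "wz": 0, "grip": 1},
    {"x": 0, "y": 0, "z": 0, "wx": 0, "wy": 0.0875, "wz": 0, "grip": 1},
    {"x": 0, "y": 0, "z": 0, "wx": 0, "wy": 0.0875, "wz": 0, "grip": 1},
    {"x": 0, "y": 0, "z": 0, "wx": 0, "wy": 0.0875, "wz": 0, "grip": 1},
    {"x": 0, "y": 0, "z": 0, "wx": 0, "wy": 0, "wz": 0, "grip": 1},
    {"x": 0, "y": 0, "z": 0, "wx": 0, "wy": 0, "wz": 0, "grip": 1}
  ],
  "grip_force": 100
}}

```text
time_s: 8.92
eef_pos: [0.4281, 0.2566, 0.4494]
orientation: [[0.343, -0.931, 0.123], [-0.875, -0.365, -0.319], [0.342, 0.002, -0.94]]
contact_force: [0.2, 0.7, 0.4]
gripper_width: 0.997
```

```bash
cat >> h.py <<'E'
M=np.array([.5859,-.0759,0]); th=np.radians(-60.6)
CX=np.array([np.cos(th),np.sin(th),0]);CY=np.array([-CX[1],CX[0],0]);Z=np.array([0,0,1.])
def where():
    s=get_state(); R=s['orientation']; p=s['eef_pos']; g=p+.155*R[:,2]; d=g-M
    print('t',round(s['time_s'],2),'tcp',p.round(4),'F',s['contact_force'].round(1),'w',round(s['gripper_width'],3),'q',s['q'].round(2))
    print('grasp world',g.round(4),'cov-frame',(d@CX).round(4),(d@CY).round(4),g[2].round(4),'yaw x',np.degrees(np.arctan2(R[1,0],R[0,0])).round(2))
    C=np.c_[CX,CY,Z]; print('R in cab',(C.T@R).round(3).tolist()); return p,R
E
python3 - <<'E'
from h import *
p,R=where()
print('to pre',R.T@(np.array([.4103,.3174,.2777])-p),'down .1',R.T@[0,0,-.1])
E
```

```text
t 8.92 tcp [0.4281 0.2566 0.4494] F [0.2 0.7 0.4] w 0.997 q [ 0.96  0.17 -0.02  0.29 -1.58 -0.61]
grasp world [0.4472 0.2072 0.3038] cov-frame -0.3147 0.0182 0.3038 yaw x -68.57
R in cab [[0.931, -0.139, 0.338], [-0.13, -0.99, -0.049], [0.342, 0.002, -0.94]]
to pre [-0.1179968  -0.00584228  0.13981253] down .1 [-0.03416599 -0.00015867  0.09398223]
```

Call:
{"fn": "jog_arm", "kwargs": {
  "motion": [
    {"x": -0.0197, "y": -0.001, "z": 0.0233, "wx": 0, "wy": 0, "wz": 0, "grip": 1},
    {"x": -0.0197, "y": -0.001, "z": 0.0233, "wx": 0, "wy": 0, "wz": 0, "grip": 1},
    {"x": -0.0197, "y": -0.001, "z": 0.0233, "wx": 0, "wy": 0, "wz": 0, "grip": 1},
    {"x": -0.0197, "y": -0.001, "z": 0.0233, "wx": 0, "wy": 0, "wz": 0, "grip": 1},
    {"x": -0.0197, "y": -0.001, "z": 0.0233, "wx": 0, "wy": 0, "wz": 0, "grip": 1},
    {"x": -0.0197, "y": -0.001, "z": 0.0233, "wx": 0, "wy": 0, "wz": 0, "grip": 1},
    {"x": -0.0086, "y": 0, "z": 0.0235, "wx": 0, "wy": 0, "wz": 0, "grip": 1},
    {"x": -0.0086, "y": 0, "z": 0.0235, "wx": 0, "wy": 0, "wz": 0, "grip": 1},
    {"x": 0, "y": 0, "z": 0, "wx": 0, "wy": 0, "wz": 0, "grip": 1}
  ],
  "grip_force": 100
}}

```text
time_s: 9.67
eef_pos: [0.4098, 0.316, 0.2242]
orientation: [[0.342, -0.932, 0.119], [-0.874, -0.362, -0.323], [0.344, 0.007, -0.939]]
contact_force: [-1.0, -0.7, -1.6]
gripper_width: 1.002
```

```bash
python3 - <<'E'
from h import *
p,R=where()
print('left',R.T@(np.array([.4103,.3174,.1777])-p))
c=snap('wrist','w7.png'); hsv=cv2.cvtColor(c[0],cv2.COLOR_BGR2HSV)
cv2.imwrite('pics/c7.png',c[0][:480,100:540])
E
```

```text
t 9.67 tcp [0.4098 0.316  0.2242] F [-1.  -0.7 -1.6] w 1.002 q [ 1.05  0.37 -0.35  0.3  -1.09 -0.85]
grasp world [0.4282 0.2659 0.0787] cov-frame -0.3752 0.0304 0.0787 yaw x -68.63
R in cab [[0.93, -0.142, 0.339], [-0.131, -0.99, -0.055], [0.344, 0.007, -0.939]]
left [-0.01706492 -0.001298    0.04330809]
```

View pics/c7.png

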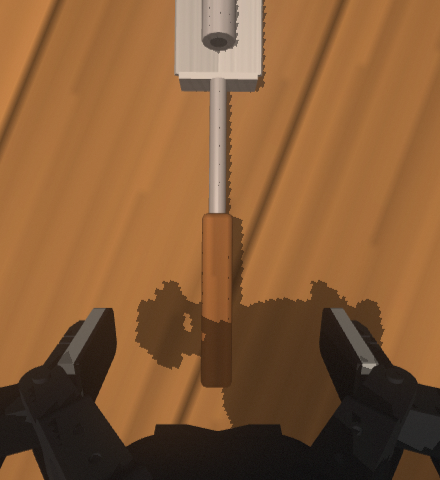

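Handle is centred between the open jaws (crop column 216, jaws at 105 and 330) and parallel to the tool. Descending and gripping.

Call:
{"fn": "jog_arm", "kwargs": {
  "motion": [
    {"x": -0.0057, "y": -0.0005, "z": 0.0145, "wx": 0, "wy": 0, "wz": 0, "grip": 1},
    {"x": -0.0057, "y": 0, "z": 0.0145, "wx": 0, "wy": 0, "wz": 0, "grip": 1},
    {"x": -0.0057, "y": 0, "z": 0.0145, "wx": 0, "wy": 0, "wz": 0, "grip": 1},
    {"x": 0, "y": 0, "z": 0, "wx": 0, "wy": 0, "wz": 0, "grip": 1},
    {"x": 0, "y": 0, "z": 0, "wx": 0, "wy": 0, "wz": 0, "grip": 0.5},
    {"x": 0, "y": 0, "z": 0, "wx": 0, "wy": 0, "wz": 0, "grip": 0.3},
    {"x": 0, "y": 0, "z": 0, "wx": 0, "wy": 0, "wz": 0, "grip": 0.2},
    {"x": 0, "y": 0, "z": 0, "wx": 0, "wy": 0, "wz": 0, "grip": 0},
    {"x": 0, "y": 0, "z": 0, "wx": 0, "wy": 0, "wz": 0, "grip": 0},
    {"x": 0, "y": 0, "z": 0, "wx": 0, "wy": 0, "wz": 0, "grip": 0}
  ],
  "grip_force": 110
}}

```text
time_s: 10.55
eef_pos: [0.4104, 0.3192, 0.1824]
orientation: [[0.343, -0.931, 0.126], [-0.875, -0.365, -0.319], [0.343, -0.001, -0.939]]
contact_force: [-0.8, -0.5, 6.8]
gripper_width: 0.157
```

Call:
{"fn": "jog_arm", "kwargs": {
  "motion": [
    {"x": 0, "y": 0, "z": 0, "wx": 0, "wy": 0, "wz": 0, "grip": 0},
    {"x": 0, "y": 0, "z": 0, "wx": 0, "wy": 0, "wz": 0, "grip": 0},
    {"x": 0, "y": 0, "z": 0, "wx": 0, "wy": 0, "wz": 0, "grip": 0}
  ],
  "grip_force": 110
}}

```text
time_s: 10.8
eef_pos: [0.4105, 0.3193, 0.1824]
orientation: [[0.343, -0.931, 0.126], [-0.874, -0.366, -0.319], [0.343, -0.001, -0.939]]
contact_force: [-2.0, 0.5, 6.0]
gripper_width: 0.158
```

```bash
python3 - <<'E'
from h import *
p,R=where(); print('up',R.T@Z,'M',get_state()['moment'])
E
```

```text
t 10.8 tcp [0.4105 0.3193 0.1824] F [-2.   0.5  6. ] w 0.158 q [ 1.05  0.43 -0.41  0.33 -0.99 -0.89]
grasp world [0.4301 0.2699 0.0368] cov-frame -0.3778 0.034 0.0368 yaw x -68.57
R in cab [[0.93, -0.138, 0.34], [-0.13, -0.99, -0.046], [0.343, -0.001, -0.939]]
up [ 0.34278887 -0.0010983  -0.93941183] M [ 0.426523    0.82357211 -0.28089334]
```

Call:
{"fn": "jog_arm", "kwargs": {
  "motion": [
    {"x": 0.0033, "y": 0, "z": -0.009, "wx": 0, "wy": 0, "wz": 0, "grip": 0},
    {"x": 0.0066, "y": 0, "z": -0.0181, "wx": 0, "wy": 0, "wz": 0, "grip": 0},
    {"x": 0.0066, "y": 0, "z": -0.0181, "wx": 0, "wy": 0, "wz": 0, "grip": 0},
    {"x": 0.0066, "y": 0, "z": -0.0181, "wx": 0, "wy": 0, "wz": 0, "grip": 0},
    {"x": 0.0066, "y": 0, "z": -0.0181, "wx": 0, "wy": 0, "wz": 0, "grip": 0},
    {"x": 0.0033, "y": 0, "z": -0.009, "wx": 0, "wy": 0, "wz": 0, "grip": 0},
    {"x": 0, "y": 0, "z": 0, "wx": 0, "wy": 0, "wz": 0, "grip": 0},
    {"x": 0, "y": 0, "z": 0, "wx": 0, "wy": 0, "wz": 0, "grip": 0},
    {"x": 0, "y": 0, "z": 0, "wx": 0, "wy": 0, "wz": 0, "grip": 0}
  ],
  "grip_force": 110
}}

```text
time_s: 11.55
eef_pos: [0.41, 0.3186, 0.2765]
orientation: [[0.343, -0.931, 0.124], [-0.874, -0.365, -0.321], [0.344, 0.002, -0.939]]
contact_force: [0.4, -0.1, -2.5]
gripper_width: 0.162
```

```bash
python3 - <<'E'
from h import *
p,R=where(); 
a=snap('side','s8.png'); b=snap('wrist','w8.png'); c=snap('scene','sc8.png')
A=cv2.resize(a[0][190:340,180:480],(600,300),interpolation=cv2.INTER_CUBIC); B=cv2.resize(c[0][190:310,220:460],(600,300),interpolation=cv2.INTER_CUBIC)
cv2.imwrite('pics/c8.png',np.vstack([A,B]))
print('zw row col profile'); hsv=cv2.cvtColor(b[0],cv2.COLOR_BGR2HSV)
E
```

```text
t 11.55 tcp [0.41   0.3186 0.2765] F [ 0.4 -0.1 -2.5] w 0.162 q [ 1.05  0.32 -0.27  0.29 -1.22 -0.81]
grasp world [0.4291 0.2689 0.1309] cov-frame -0.3774 0.0327 0.1309 yaw x -68.55
R in cab [[0.93, -0.139, 0.34], [-0.13, -0.99, -0.05], [0.344, 0.002, -0.939]]
zw row col profile
```

View pics/c8.png

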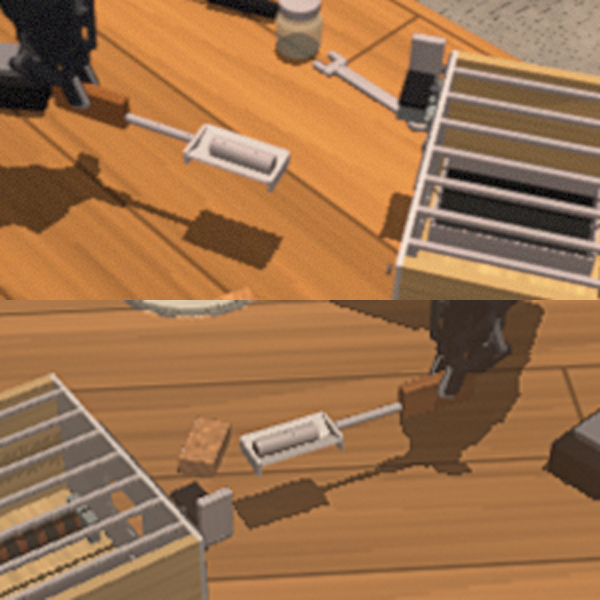

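The boat hangs from the jaws with the spacer aboard, and the shutter is still open. The trough corners in the side crop are at (203,127), (290,155), (268,183) and (186,153). I'll check level by triangulating the corners in both views.

```bash
python3 - <<'E'
from h import *
S=load('s8');C=load('sc8')
s=lambda u,v:(180+u/2,190+v/2); k=lambda u,v:(220+u/2.5,190+(v-300)/2.5)
def tri(p,q):
    A=[];b=[]
    for c,uv in((S,p),(C,q)):
        e,d=ray(c,*uv); d=d/np.linalg.norm(d); P=np.eye(3)-np.outer(d,d); A.append(P);b.append(P@e)
    x,r,_,_=np.linalg.lstsq(np.vstack(A),np.hstack(b),rcond=None); return x,np.sqrt(r[0])
pts={'back+v':(s(204,126),k(341,433)),'front+v':(s(290,153),k(258,463)),'front-v':(s(269,183),k(241,438)),'back-v':(s(185,152),k(327,414)),'handle back? top front':(s(129,100),k(402,385)),'spacer mid':(s(243,152),k(288,440))}
for n,(p,q) in pts.items():
    x,r=tri(p,q); print(n,x.round(4),r.round(4))
# predicted boat corners from grasp
g=np.array([.4291,.2689,.1309]); yaw=np.radians(-68.6);u=np.array([np.cos(yaw),np.sin(yaw),0]);v=np.array([-u[1],u[0],0])
o=g+.1866*u-.0368*Z; print('pred origin',o.round(4))
for n,a,b in(('b+',-.05,.0255),('f+',.05,.0255),('f-',.05,-.0255),('b-',-.05,-.0255)):
    P=o+a*u+b*v+.017*Z; ps=proj(S,P);pc=proj(C,P); print(n,P.round(4),'side crop',((ps-[180,190])*2).round(0),'scene crop',((pc-[220,190])*2.5+[0,300]).round(0))
E
```

```text
back+v [0.4985 0.1472 0.112 ] 0.003
front+v [0.5369 0.0568 0.1097] 0.0028
front-v [0.4928 0.042  0.1078] 0.0022
back-v [0.4611 0.1357 0.1078] 0.0038
handle back? top front [0.4529 0.2158 0.1349] 0.0057
spacer mid [0.5028 0.091  0.11  ] 0.0024
pred origin [0.4972 0.0952 0.0941]
b+ [0.5027 0.151  0.1111] side crop [203. 122.] scene crop [343. 437.]
f+ [0.5392 0.0579 0.1111] side crop [289. 149.] scene crop [258. 464.]
f- [0.4917 0.0393 0.1111] side crop [269. 182.] scene crop [237. 436.]
b- [0.4552 0.1324 0.1111] side crop [180. 153.] scene crop [321. 410.]
```

Boat is level (rim heights 108–112 mm, predicted 111). I'll turn it 8° to square it with the cabinet.

Call:
{"fn": "jog_arm", "kwargs": {
  "motion": [
    {"x": 0, "y": 0, "z": 0, "wx": 0.0159, "wy": 0, "wz": -0.0435, "grip": 0},
    {"x": 0, "y": 0, "z": 0, "wx": 0.0159, "wy": 0, "wz": -0.0435, "grip": 0},
    {"x": 0, "y": 0, "z": 0, "wx": 0.0159, "wy": 0, "wz": -0.0435, "grip": 0},
    {"x": 0, "y": 0, "z": 0, "wx": 0, "wy": 0, "wz": 0, "grip": 0},
    {"x": 0, "y": 0, "z": 0, "wx": 0, "wy": 0, "wz": 0, "grip": 0}
  ],
  "grip_force": 110
}}

```text
time_s: 12.12
eef_pos: [0.4102, 0.3188, 0.2772]
orientation: [[0.46, -0.872, 0.167], [-0.819, -0.49, -0.3], [0.343, 0.001, -0.939]]
contact_force: [0.5, 0.7, -1.6]
gripper_width: 0.16
```

```bash
cat >> h.py <<'E'
def goto(gx,gy,gz):
    p,R=where(); g=M*[1,1,0]+gx*CX+gy*CY+gz*Z; print('tool move',(R.T@(g-(p+.155*R[:,2]))).round(4),' inward(tool)',(R.T@CX).round(4),'ycab',(R.T@CY).round(4),'up',(R.T@Z).round(4))
E
python3 -c "
from h import *
goto(-.34,.0005,.129)"
```

```text
t 12.12 tcp [0.4102 0.3188 0.2772] F [ 0.5  0.7 -1.6] w 0.16 q [ 1.06  0.31 -0.31  0.32 -1.17 -0.71]
grasp world [0.4361 0.2723 0.1317] cov-frame -0.3769 0.0404 0.1317 yaw x -60.67
R in cab [[0.939, -0.002, 0.343], [-0.001, -1.0, -0.002], [0.343, 0.001, -0.939]]
tool move [0.0338 0.0399 0.0152]  inward(tool) [ 0.9392 -0.0015  0.3434] ycab [-0.0011 -1.     -0.0015] up [ 0.3434  0.0011 -0.9392]
```

Call:
{"fn": "jog_arm", "kwargs": {
  "motion": [
    {"x": 0.0085, "y": 0.01, "z": 0.0038, "wx": 0, "wy": 0, "wz": 0, "grip": 0},
    {"x": 0.0085, "y": 0.01, "z": 0.0038, "wx": 0, "wy": 0, "wz": 0, "grip": 0},
    {"x": 0.0085, "y": 0.01, "z": 0.0038, "wx": 0, "wy": 0, "wz": 0, "grip": 0},
    {"x": 0.0085, "y": 0.01, "z": 0.0038, "wx": 0, "wy": 0, "wz": 0, "grip": 0},
    {"x": 0, "y": 0, "z": 0, "wx": 0, "wy": 0, "wz": 0, "grip": 0},
    {"x": 0, "y": 0, "z": 0, "wx": 0, "wy": 0, "wz": 0, "grip": 0}
  ],
  "grip_force": 110
}}

```text
time_s: 12.62
eef_pos: [0.3937, 0.2667, 0.2752]
orientation: [[0.46, -0.872, 0.168], [-0.819, -0.49, -0.299], [0.343, -0.0, -0.939]]
contact_force: [1.1, 0.3, -1.6]
gripper_width: 0.159
```

```bash
python3 -c "
from h import *
goto(-.257,.0005,.129)
S=snap('side','s9.png');C=snap('scene','sc9.png')
A=cv2.resize(S[0][190:340,200:440],(600,375),interpolation=cv2.INTER_CUBIC)
cv2.imwrite('pics/c9.png',A)"
```

```text
t 12.62 tcp [0.3937 0.2667 0.2752] F [ 1.1  0.3 -1.6] w 0.159 q [ 1.03  0.22 -0.43  0.34 -1.12 -0.7 ]
grasp world [0.4197 0.2203 0.1296] cov-frame -0.3397 0.0006 0.1296 yaw x -60.69
R in cab [[0.939, -0.002, 0.343], [-0.001, -1.0, -0.0], [0.343, -0.0, -0.939]]
tool move [0.0775 0.     0.0289]  inward(tool) [ 0.9394 -0.0016  0.3429] ycab [-1.5e-03 -1.0e+00 -5.0e-04] up [ 3.429e-01 -1.000e-04 -9.394e-01]
```

Call:
{"fn": "jog_arm", "kwargs": {
  "motion": [
    {"x": 0.0175, "y": 0, "z": 0.0064, "wx": 0, "wy": 0, "wz": 0, "grip": 0},
    {"x": 0.0175, "y": 0, "z": 0.0064, "wx": 0, "wy": 0, "wz": 0, "grip": 0},
    {"x": 0.0175, "y": 0, "z": 0.0064, "wx": 0, "wy": 0, "wz": 0, "grip": 0},
    {"x": 0.0175, "y": 0, "z": 0.0064, "wx": 0, "wy": 0, "wz": 0, "grip": 0},
    {"x": 0, "y": 0, "z": 0, "wx": 0, "wy": 0, "wz": 0, "grip": 0}
  ],
  "grip_force": 110
}}

```text
time_s: 13.13
eef_pos: [0.4311, 0.2006, 0.2749]
orientation: [[0.459, -0.872, 0.167], [-0.819, -0.489, -0.3], [0.343, 0.001, -0.939]]
contact_force: [0.4, -0.5, -2.2]
gripper_width: 0.162
```

```bash
python3 -c "
from h import *
goto(-.1166,.0005,.129)"
```

```text
t 13.13 tcp [0.4311 0.2006 0.2749] F [ 0.4 -0.5 -2.2] w 0.162 q [ 0.88  0.2  -0.47  0.38 -1.06 -0.58]
grasp world [0.457  0.1541 0.1293] cov-frame -0.2636 0.0006 0.1293 yaw x -60.73
R in cab [[0.939, -0.003, 0.343], [-0.002, -1.0, -0.002], [0.343, 0.001, -0.939]]
tool move [ 0.138  -0.0003  0.0508]  inward(tool) [ 0.9392 -0.0026  0.3433] ycab [-0.0021 -1.     -0.0018] up [ 3.433e-01  9.000e-04 -9.392e-01]
```

Call:
{"fn": "jog_arm", "kwargs": {
  "motion": [
    {"x": 0.0172, "y": 0, "z": 0.0063, "wx": 0, "wy": 0, "wz": 0, "grip": 0},
    {"x": 0.0172, "y": 0, "z": 0.0063, "wx": 0, "wy": 0, "wz": 0, "grip": 0},
    {"x": 0.0172, "y": 0, "z": 0.0063, "wx": 0, "wy": 0, "wz": 0, "grip": 0},
    {"x": 0.0172, "y": 0, "z": 0.0063, "wx": 0, "wy": 0, "wz": 0, "grip": 0},
    {"x": 0.0172, "y": 0, "z": 0.0063, "wx": 0, "wy": 0, "wz": 0, "grip": 0},
    {"x": 0.0172, "y": 0, "z": 0.0063, "wx": 0, "wy": 0, "wz": 0, "grip": 0},
    {"x": 0.0172, "y": 0, "z": 0.0063, "wx": 0, "wy": 0, "wz": 0, "grip": 0},
    {"x": 0.0172, "y": 0, "z": 0.0063, "wx": 0, "wy": 0, "wz": 0, "grip": 0},
    {"x": 0, "y": 0, "z": 0, "wx": 0, "wy": 0, "wz": 0, "grip": 0},
    {"x": 0, "y": 0, "z": 0, "wx": 0, "wy": 0, "wz": 0, "grip": 0}
  ],
  "grip_force": 110
}}

```text
time_s: 13.97
eef_pos: [0.5027, 0.0743, 0.2747]
orientation: [[0.46, -0.872, 0.168], [-0.819, -0.489, -0.299], [0.343, 0.0, -0.939]]
contact_force: [0.1, -0.1, -1.2]
gripper_width: 0.163
```

```bash
cat > roll.py <<'E'
from h import *
from scipy.spatial.transform import Rotation as Ro
import sys
# rows rolling about cab x by -ang about boat axis through stem (z=14mm), n rows, from the present pose, plus a cab shift
def rows(ang,n,shift=(0,0,0),arm=.0228):
    p,R=where(); C=np.c_[CX,CY,Z]; g=p+.155*R[:,2]
    up=C@Ro.from_rotvec([0,0,0]).as_matrix()@[0,0,1]
    return p,R,C,g
E
python3 -c "
from h import *
goto(-.1166,.010,.129)
print(get_state()['moment'])"
```

```text
t 13.97 tcp [0.5027 0.0743 0.2747] F [ 0.1 -0.1 -1.2] w 0.163 q [ 0.56  0.23 -0.46  0.43 -0.95 -0.32]
grasp world [0.5287 0.0279 0.1291] cov-frame -0.1185 0.0011 0.1291 yaw x -60.7
R in cab [[0.939, -0.002, 0.343], [-0.002, -1.0, -0.001], [0.343, 0.0, -0.939]]
tool move [ 0.0018 -0.0089  0.0007]  inward(tool) [ 0.9394 -0.0018  0.343 ] ycab [-1.6e-03 -1.0e+00 -9.0e-04] up [ 3.430e-01  3.000e-04 -9.394e-01]
[1.3576216  0.73437778 0.00787931]
```

Trough is inside (boat at cabinet x ≈ -0.042, y ≈ 0.001) with no contact force. I'll shift it slightly toward the tray, then start the roll with a check at 17°.

Call:
{"fn": "jog_arm", "kwargs": {
  "motion": [
    {"x": 0.0024, "y": -0.0045, "z": 0.0009, "wx": 0, "wy": 0, "wz": 0, "grip": 0},
    {"x": 0.0024, "y": -0.0045, "z": 0.0009, "wx": 0, "wy": 0, "wz": 0, "grip": 0},
    {"x": 0, "y": 0, "z": 0, "wx": 0, "wy": 0, "wz": 0, "grip": 0},
    {"x": -0.0003, "y": -0.0168, "z": 0.0008, "wx": -0.0939, "wy": 0, "wz": -0.0343, "grip": 0},
    {"x": -0.0003, "y": -0.0168, "z": 0.0008, "wx": -0.0939, "wy": 0, "wz": -0.0343, "grip": 0},
    {"x": -0.0003, "y": -0.0168, "z": 0.0008, "wx": -0.0939, "wy": 0, "wz": -0.0343, "grip": 0},
    {"x": 0, "y": 0, "z": 0, "wx": 0, "wy": 0, "wz": 0, "grip": 0},
    {"x": 0, "y": 0, "z": 0, "wx": 0, "wy": 0, "wz": 0, "grip": 0}
  ],
  "grip_force": 110
}}

```text
time_s: 14.63
eef_pos: [0.5567, 0.0999, 0.2658]
orientation: [[0.55, -0.832, -0.074], [-0.768, -0.469, -0.435], [0.327, 0.296, -0.897]]
contact_force: [0.1, -0.3, -2.5]
gripper_width: 0.163
```

```bash
rm roll.py; cat >> h.py <<'E'
def boat():
    # boat pose in the cover frame (x rel. cover), from the grasp found while level: tool tilt .35 about its y
    p,R=where(); C=np.c_[CX,CY,Z]; T=C.T@R; ct,st=.9393,.3431
    B=T@np.array([[ct,0,st],[0,-1,0],[st,0,-ct]]).T  # boat axes in cab
    g=C.T@(p+.155*R[:,2]-M); o=g+B@[.1866,0,-.0368]; a=o+B@[0,0,.014]
    print('boat R',B.round(3).tolist(),'origin cab',(o-[.11,0,0]).round(4),'stem axis',a.round(4),'roll deg',np.degrees(np.arctan2(B[2,1],B[2,2])).round(1))
    return p,R,C,B,o,a
E
python3 -c "
from h import *
boat()"
```

```text
t 14.63 tcp [0.5567 0.0999 0.2658] F [ 0.1 -0.3 -2.5] w 0.163 q [ 0.55  0.44 -0.17  0.35 -1.3  -0.14]
grasp world [0.5452 0.0324 0.1267] cov-frame -0.1143 0.0178 0.1267 yaw x -54.4
R in cab [[0.939, 0.001, 0.343], [0.102, -0.955, -0.278], [0.327, 0.296, -0.897]]
boat R [[1.0, -0.001, 0.0], [0.0, 0.955, 0.296], [-0.0, -0.296, 0.955]] origin cab [-0.0378  0.0069  0.0915] stem axis [0.0723 0.0111 0.1049] roll deg -17.2
```

Call:
{"fn": "jog_arm", "kwargs": {
  "motion": [
    {"x": -0.0003, "y": -0.0168, "z": 0.0008, "wx": -0.0939, "wy": 0, "wz": -0.0343, "grip": 0},
    {"x": -0.0003, "y": -0.0168, "z": 0.0008, "wx": -0.0939, "wy": 0, "wz": -0.0343, "grip": 0},
    {"x": -0.0003, "y": -0.0168, "z": 0.0008, "wx": -0.0939, "wy": 0, "wz": -0.0343, "grip": 0},
    {"x": -0.0003, "y": -0.0168, "z": 0.0008, "wx": -0.0939, "wy": 0, "wz": -0.0343, "grip": 0},
    {"x": -0.0003, "y": -0.0168, "z": 0.0008, "wx": -0.0939, "wy": 0, "wz": -0.0343, "grip": 0},
    {"x": 0, "y": 0, "z": 0, "wx": 0, "wy": 0, "wz": 0, "grip": 0},
    {"x": 0, "y": 0, "z": 0, "wx": 0, "wy": 0, "wz": 0, "grip": 0},
    {"x": 0, "y": 0, "z": 0, "wx": 0, "wy": 0, "wz": 0, "grip": 0},
    {"x": 0, "y": 0, "z": 0, "wx": 0, "wy": 0, "wz": 0, "grip": 0},
    {"x": 0, "y": 0, "z": 0, "wx": 0, "wy": 0, "wz": 0, "grip": 0}
  ],
  "grip_force": 110
}}

```text
time_s: 15.47
eef_pos: [0.6173, 0.1334, 0.2262]
orientation: [[0.675, -0.61, -0.416], [-0.698, -0.344, -0.628], [0.24, 0.714, -0.658]]
contact_force: [0.6, 0.1, -1.3]
gripper_width: 0.159
```

```bash
python3 -c "
from h import *
boat()
S=snap('side','s10.png');C=snap('scene','sc10.png')
A=cv2.resize(S[0][190:340,340:540],(600,450),interpolation=cv2.INTER_CUBIC)
B=cv2.resize(C[0][200:350,160:340],(540,450),interpolation=cv2.INTER_CUBIC)
cv2.imwrite('pics/c10.png',cv2.resize(np.hstack([A,B]),(800,316),interpolation=cv2.INTER_AREA))"
```

```text
t 15.47 tcp [0.6173 0.1334 0.2262] F [ 0.6  0.1 -1.3] w 0.159 q [ 0.55  0.77  0.2   0.34 -1.79  0.05]
grasp world [0.5529 0.036  0.1242] cov-frame -0.1137 0.0262 0.1242 yaw x -45.98
R in cab [[0.939, 0.0, 0.343], [0.245, -0.7, -0.671], [0.24, 0.714, -0.658]]
boat R [[1.0, -0.0, -0.0], [0.0, 0.7, 0.714], [0.0, -0.714, 0.7]] origin cab [-0.0371 -0.0001  0.0985] stem axis [0.0729 0.0099 0.1083] roll deg -45.6
```

View pics/c10.png

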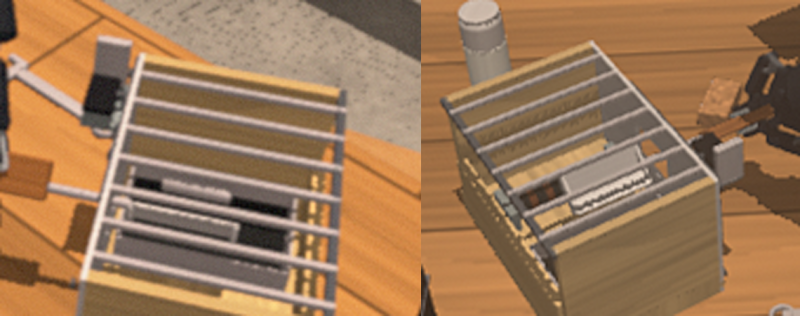

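The last view shows the spacer lying in the black tray (left crop (195,188)), clear of the tilted boat. I'll confirm its place numerically, then roll back level.

```bash
python3 -c "
from h import *
c=load('s10')
for z in(.043,.046):
    for uv in((432.6,279.3),(418,275),(449,282)):
        d=onz(c,*uv,z)-M; print('cab',(d@CX-.11).round(4),(d@CY).round(4),'tray',(d@CX-.11+.015).round(4),(d@CY-.07).round(4))
"
```

```text
cab -0.0284 0.1151 tray -0.0134 0.0451
cab -0.061 0.1191 tray -0.046 0.0491
cab 0.007 0.1171 tray 0.022 0.0471
cab -0.0284 0.1121 tray -0.0134 0.0421
cab -0.061 0.1161 tray -0.046 0.0461
cab 0.0069 0.1141 tray 0.0219 0.0441
```

Call:
{"fn": "jog_arm", "kwargs": {
  "motion": [
    {"x": -0.0003, "y": 0.0168, "z": 0.0008, "wx": 0.0934, "wy": 0, "wz": 0.0341, "grip": 0},
    {"x": -0.0003, "y": 0.0168, "z": 0.0008, "wx": 0.0934, "wy": 0, "wz": 0.0341, "grip": 0},
    {"x": -0.0003, "y": 0.0168, "z": 0.0008, "wx": 0.0934, "wy": 0, "wz": 0.0341, "grip": 0},
    {"x": -0.0003, "y": 0.0168, "z": 0.0008, "wx": 0.0934, "wy": 0, "wz": 0.0341, "grip": 0},
    {"x": 0, "y": 0, "z": 0, "wx": 0, "wy": 0, "wz": 0, "grip": 0}
  ],
  "grip_force": 110
}}

```text
time_s: 15.98
eef_pos: [0.5671, 0.105, 0.2654]
orientation: [[0.575, -0.805, -0.145], [-0.755, -0.453, -0.475], [0.317, 0.382, -0.868]]
contact_force: [-1.3, -0.8, -0.6]
gripper_width: 0.159
```

Call:
{"fn": "jog_arm", "kwargs": {
  "motion": [
    {"x": -0.0003, "y": 0.0168, "z": 0.0008, "wx": 0.0934, "wy": 0, "wz": 0.0341, "grip": 0},
    {"x": -0.0003, "y": 0.0168, "z": 0.0008, "wx": 0.0934, "wy": 0, "wz": 0.0341, "grip": 0},
    {"x": -0.0003, "y": 0.0168, "z": 0.0008, "wx": 0.0934, "wy": 0, "wz": 0.0341, "grip": 0},
    {"x": -0.0003, "y": 0.0168, "z": 0.0008, "wx": 0.0934, "wy": 0, "wz": 0.0341, "grip": 0},
    {"x": 0, "y": 0, "z": 0, "wx": 0, "wy": 0, "wz": 0, "grip": 0},
    {"x": 0, "y": 0, "z": 0, "wx": 0, "wy": 0, "wz": 0, "grip": 0}
  ],
  "grip_force": 110
}}

```text
time_s: 16.48
eef_pos: [0.511, 0.0733, 0.2757]
orientation: [[0.462, -0.871, 0.164], [-0.818, -0.491, -0.301], [0.343, 0.005, -0.939]]
contact_force: [0.9, 0.6, -0.7]
gripper_width: 0.161
```

```bash
python3 -c "
from h import *
boat(); goto(-.1137,.0005,.129)"
```

```text
t 16.48 tcp [0.511  0.0733 0.2757] F [ 0.9  0.6 -0.7] w 0.161 q [ 0.55  0.24 -0.44  0.43 -0.96 -0.3 ]
grasp world [0.5365 0.0266 0.1301] cov-frame -0.1136 0.0073 0.1301 yaw x -60.52
R in cab [[0.939, -0.0, 0.343], [0.001, -1.0, -0.005], [0.343, 0.005, -0.939]]
boat R [[1.0, 0.0, -0.0], [-0.0, 1.0, 0.005], [0.0, -0.005, 1.0]] origin cab [-0.037   0.007   0.0934] stem axis [0.073  0.0071 0.1074] roll deg -0.3
t 16.48 tcp [0.511  0.0733 0.2757] F [ 0.9  0.6 -0.7] w 0.161 q [ 0.55  0.24 -0.44  0.43 -0.96 -0.3 ]
grasp world [0.5365 0.0266 0.1301] cov-frame -0.1136 0.0073 0.1301 yaw x -60.52
R in cab [[0.939, -0.0, 0.343], [0.001, -1.0, -0.005], [0.343, 0.005, -0.939]]
tool move [-0.0005  0.0068  0.0011]  inward(tool) [ 9.393e-01 -4.000e-04  3.432e-01] ycab [ 0.0013 -1.     -0.0047] up [ 0.3432  0.0049 -0.9393]
```

Call:
{"fn": "jog_arm", "kwargs": {
  "motion": [
    {"x": 0, "y": 0.0034, "z": 0.0005, "wx": 0, "wy": 0, "wz": 0, "grip": 0},
    {"x": 0, "y": 0.0034, "z": 0.0005, "wx": 0, "wy": 0, "wz": 0, "grip": 0},
    {"x": 0, "y": 0, "z": 0, "wx": 0, "wy": 0, "wz": 0, "grip": 0},
    {"x": -0.0178, "y": 0, "z": -0.0065, "wx": 0, "wy": 0, "wz": 0, "grip": 0},
    {"x": -0.0178, "y": 0, "z": -0.0065, "wx": 0, "wy": 0, "wz": 0, "grip": 0},
    {"x": -0.0178, "y": 0, "z": -0.0065, "wx": 0, "wy": 0, "wz": 0, "grip": 0},
    {"x": -0.0178, "y": 0, "z": -0.0065, "wx": 0, "wy": 0, "wz": 0, "grip": 0},
    {"x": -0.0178, "y": 0, "z": -0.0065, "wx": 0, "wy": 0, "wz": 0, "grip": 0},
    {"x": -0.0178, "y": 0, "z": -0.0065, "wx": 0, "wy": 0, "wz": 0, "grip": 0},
    {"x": -0.0178, "y": 0, "z": -0.0065, "wx": 0, "wy": 0, "wz": 0, "grip": 0}
  ],
  "grip_force": 110
}}

```text
time_s: 17.32
eef_pos: [0.4416, 0.1877, 0.274]
orientation: [[0.463, -0.871, 0.165], [-0.818, -0.491, -0.301], [0.343, 0.005, -0.939]]
contact_force: [0.5, -0.1, -1.0]
gripper_width: 0.161
```

Call:
{"fn": "jog_arm", "kwargs": {
  "motion": [
    {"x": -0.0178, "y": 0, "z": -0.0065, "wx": 0, "wy": 0, "wz": 0, "grip": 0},
    {"x": -0.0178, "y": 0, "z": -0.0065, "wx": 0, "wy": 0, "wz": 0, "grip": 0},
    {"x": -0.0178, "y": 0, "z": -0.0065, "wx": 0, "wy": 0, "wz": 0, "grip": 0},
    {"x": -0.0178, "y": 0, "z": -0.0065, "wx": 0, "wy": 0, "wz": 0, "grip": 0},
    {"x": -0.0178, "y": 0, "z": -0.0065, "wx": 0, "wy": 0, "wz": 0, "grip": 0},
    {"x": -0.0178, "y": 0, "z": -0.0065, "wx": 0, "wy": 0, "wz": 0, "grip": 0},
    {"x": 0, "y": 0, "z": 0, "wx": 0, "wy": 0, "wz": 0, "grip": 0},
    {"x": 0, "y": 0, "z": 0, "wx": 0, "wy": 0, "wz": 0, "grip": 0}
  ],
  "grip_force": 110
}}

```text
time_s: 17.98
eef_pos: [0.3858, 0.2867, 0.2739]
orientation: [[0.464, -0.87, 0.165], [-0.817, -0.492, -0.301], [0.343, 0.005, -0.939]]
contact_force: [0.4, 0.2, -1.1]
gripper_width: 0.161
```

```bash
python3 -c "
from h import *
boat(); goto(-.36,.0005,.0368)"
```

```text
t 17.98 tcp [0.3858 0.2867 0.2739] F [ 0.4  0.2 -1.1] w 0.161 q [ 1.07  0.24 -0.41  0.32 -1.14 -0.72]
grasp world [0.4114 0.2401 0.1283] cov-frame -0.3609 0.0031 0.1283 yaw x -60.41
R in cab [[0.939, 0.002, 0.343], [0.003, -1.0, -0.004], [0.343, 0.005, -0.939]]
boat R [[1.0, -0.002, 0.0], [0.002, 1.0, 0.005], [-0.0, -0.005, 1.0]] origin cab [-0.2843  0.0032  0.0915] stem axis [-0.1743  0.0033  0.1055] roll deg -0.3
t 17.98 tcp [0.3858 0.2867 0.2739] F [ 0.4  0.2 -1.1] w 0.161 q [ 1.07  0.24 -0.41  0.32 -1.14 -0.72]
grasp world [0.4114 0.2401 0.1283] cov-frame -0.3609 0.0031 0.1283 yaw x -60.41
R in cab [[0.939, 0.002, 0.343], [0.003, -1.0, -0.004], [0.343, 0.005, -0.939]]
tool move [-0.0305  0.0022  0.0863]  inward(tool) [0.9393 0.0016 0.343 ] ycab [ 0.0031 -1.     -0.0037] up [ 0.343   0.0046 -0.9393]
```

Call:
{"fn": "jog_arm", "kwargs": {
  "motion": [
    {"x": -0.0055, "y": 0, "z": 0.015, "wx": 0, "wy": 0, "wz": 0, "grip": 0},
    {"x": -0.0055, "y": 0, "z": 0.015, "wx": 0, "wy": 0, "wz": 0, "grip": 0},
    {"x": -0.0055, "y": 0, "z": 0.015, "wx": 0, "wy": 0, "wz": 0, "grip": 0},
    {"x": -0.0055, "y": 0, "z": 0.015, "wx": 0, "wy": 0, "wz": 0, "grip": 0},
    {"x": -0.0055, "y": 0, "z": 0.015, "wx": 0, "wy": 0, "wz": 0, "grip": 0},
    {"x": -0.001, "y": 0, "z": 0.0028, "wx": 0, "wy": 0, "wz": 0, "grip": 0},
    {"x": -0.001, "y": 0, "z": 0.0028, "wx": 0, "wy": 0, "wz": 0, "grip": 0},
    {"x": -0.001, "y": 0, "z": 0.0028, "wx": 0, "wy": 0, "wz": 0, "grip": 0},
    {"x": 0, "y": 0, "z": 0, "wx": 0, "wy": 0, "wz": 0, "grip": 0},
    {"x": 0, "y": 0, "z": 0, "wx": 0, "wy": 0, "wz": 0, "grip": 0}
  ],
  "grip_force": 110
}}

```text
time_s: 18.82
eef_pos: [0.3857, 0.2855, 0.1859]
orientation: [[0.462, -0.871, 0.165], [-0.818, -0.491, -0.3], [0.342, 0.003, -0.94]]
contact_force: [0.5, 0.5, -1.3]
gripper_width: 0.162
```

```bash
python3 -c "
from h import *
boat()"
```

```text
t 18.82 tcp [0.3857 0.2855 0.1859] F [ 0.5  0.5 -1.3] w 0.162 q [ 1.06  0.34 -0.55  0.38 -0.91 -0.82]
grasp world [0.4114 0.239  0.0403] cov-frame -0.36 0.0025 0.0403 yaw x -60.54
R in cab [[0.94, -0.0, 0.342], [0.001, -1.0, -0.003], [0.342, 0.003, -0.94]]
boat R [[1.0, 0.0, 0.001], [-0.0, 1.0, 0.003], [-0.001, -0.003, 1.0]] origin cab [-0.2834  0.0024  0.0034] stem axis [-0.1734  0.0024  0.0174] roll deg -0.2
```

Call:
{"fn": "jog_arm", "kwargs": {
  "motion": [
    {"x": -0.0005, "y": 0, "z": 0.0014, "wx": 0, "wy": 0, "wz": 0, "grip": 0},
    {"x": -0.0005, "y": 0, "z": 0.0014, "wx": 0, "wy": 0, "wz": 0, "grip": 0},
    {"x": -0.0003, "y": 0, "z": 0.0008, "wx": 0, "wy": 0, "wz": 0, "grip": 0},
    {"x": 0, "y": 0, "z": 0, "wx": 0, "wy": 0, "wz": 0, "grip": 0},
    {"x": 0, "y": 0, "z": 0, "wx": 0, "wy": 0, "wz": 0, "grip": 0.2},
    {"x": 0, "y": 0, "z": 0, "wx": 0, "wy": 0, "wz": 0, "grip": 0.3},
    {"x": 0, "y": 0, "z": 0, "wx": 0, "wy": 0, "wz": 0, "grip": 0.5},
    {"x": 0, "y": 0, "z": 0, "wx": 0, "wy": 0, "wz": 0, "grip": 0.8},
    {"x": 0, "y": 0, "z": 0, "wx": 0, "wy": 0, "wz": 0, "grip": 1},
    {"x": 0, "y": 0, "z": 0, "wx": 0, "wy": 0, "wz": 0, "grip": 1}
  ],
  "grip_force": 60
}}

```text
time_s: 19.65
eef_pos: [0.3855, 0.2852, 0.1814]
orientation: [[0.462, -0.871, 0.165], [-0.818, -0.491, -0.301], [0.343, 0.004, -0.939]]
contact_force: [-0.1, 0.6, 0.1]
gripper_width: 0.853
```

```bash
python3 -c "
from h import *
where()"
```

```text
t 19.65 tcp [0.3855 0.2852 0.1814] F [-0.1  0.6  0.1] w 0.853 q [ 1.06  0.35 -0.55  0.38 -0.9  -0.82]
grasp world [0.411  0.2386 0.0358] cov-frame -0.3599 0.002 0.0358 yaw x -60.51
R in cab [[0.939, -0.0, 0.343], [0.001, -1.0, -0.004], [0.343, 0.004, -0.939]]
```

Released. Retreat straight up, then check with the cameras.

Call:
{"fn": "jog_arm", "kwargs": {
  "motion": [
    {"x": 0, "y": 0, "z": 0, "wx": 0, "wy": 0, "wz": 0, "grip": 1},
    {"x": 0, "y": 0, "z": 0, "wx": 0, "wy": 0, "wz": 0, "grip": 1},
    {"x": 0.0069, "y": 0, "z": -0.0188, "wx": 0, "wy": 0, "wz": 0, "grip": 1},
    {"x": 0.0069, "y": 0, "z": -0.0188, "wx": 0, "wy": 0, "wz": 0, "grip": 1},
    {"x": 0.0069, "y": 0, "z": -0.0188, "wx": 0, "wy": 0, "wz": 0, "grip": 1},
    {"x": 0.0069, "y": 0, "z": -0.0188, "wx": 0, "wy": 0, "wz": 0, "grip": 1},
    {"x": 0.0069, "y": 0, "z": -0.0188, "wx": 0, "wy": 0, "wz": 0, "grip": 1},
    {"x": 0.0069, "y": 0, "z": -0.0188, "wx": 0, "wy": 0, "wz": 0, "grip": 1},
    {"x": 0.0069, "y": 0, "z": -0.0188, "wx": 0, "wy": 0, "wz": 0, "grip": 1},
    {"x": 0.0069, "y": 0, "z": -0.0188, "wx": 0, "wy": 0, "wz": 0, "grip": 1}
  ],
  "grip_force": 60
}}

```text
time_s: 20.48
eef_pos: [0.386, 0.2851, 0.3427]
orientation: [[0.462, -0.871, 0.165], [-0.818, -0.491, -0.301], [0.343, 0.004, -0.939]]
contact_force: [-1.0, 1.1, 0.7]
gripper_width: 0.999
```

```bash
python3 - <<'E'
from h import *
where()
S=snap('side','s12.png');C=snap('scene','sc12.png');W=snap('wrist','w12.png')
# handle/trough by mask in the wrist picture: low-saturation trough, predicted boat points
o=M+(-.36+.1866)*CX+.002*CY; P=[o-.05*CX,o+.05*CX,o-.13*CX,o-.22*CX]
print('pred trough ends/handle ends (wrist px)',[proj(W,q+[0,0,.03]).round(0).tolist() for q in P],'side',[proj(S,q+[0,0,.02]).round(0).tolist() for q in P])
for n,img,box in(('side',S[0],(150,200,345,400)),('wrist',W[0],(200,0,440,300))):
    x0,y0,x1,y1=box; h=cv2.cvtColor(img[y0:y1,x0:x1],cv2.COLOR_BGR2HSV)
    m=((h[...,1]<70)&(h[...,2]>120)).astype(np.uint8); k,l,st,ce=cv2.connectedComponentsWithStats(m)
    for i in range(1,k):
        if st[i,4]>60:
            c=(S if n=='side' else W); u,v=ce[i]+[x0,y0]; d=onz(c,u,v,.012)-M; print(n,'grey',st[i].tolist(),(u.round(1),v.round(1)),'cab',(d@CX-.11).round(3),(d@CY).round(3))
# bystander and tray change start -> end in the fixed views
for a,b in(('side1','s12'),('scene1','sc12')):
    A,B=load(a)[0],load(b)[0]; D=(cv2.absdiff(A,B).max(2)>45).astype(np.uint8); k,l,st,ce=cv2.connectedComponentsWithStats(cv2.morphologyEx(D,cv2.MORPH_OPEN,np.ones((3,3))))
    print(a,[st[i].tolist() for i in range(1,k) if st[i,4]>25])
E
```

```text
t 20.48 tcp [0.386  0.2851 0.3427] F [-1.   1.1  0.7] w 0.999 q [ 1.07  0.18 -0.29  0.3  -1.31 -0.67]
grasp world [0.4116 0.2385 0.197 ] cov-frame -0.3595 0.0025 0.197 yaw x -60.51
R in cab [[0.939, -0.0, 0.343], [0.001, -1.0, -0.004], [0.343, 0.004, -0.939]]
pred trough ends/handle ends (wrist px) [[322.0, 129.0], [322.0, 17.0], [322.0, 220.0], [322.0, 324.0]] side [[284.0, 294.0], [328.0, 304.0], [250.0, 286.0], [212.0, 278.0]]
side grey [18, 11, 18, 14, 172] (np.float64(176.3), np.float64(218.2)) cab -0.683 0.176
side grey [100, 86, 82, 28, 984] (np.float64(301.5), np.float64(299.3)) cab -0.295 0.004
wrist grey [94, 28, 56, 194, 6548] (np.float64(321.7), np.float64(95.1)) cab -0.296 0.002
side1 [[35, 11, 136, 87, 6372], [3, 39, 42, 94, 1799], [0, 67, 24, 140, 1550], [36, 70, 8, 9, 58], [40, 81, 6, 8, 29], [77, 95, 12, 14, 72], [123, 97, 9, 12, 54], [133, 104, 10, 17, 87], [144, 118, 50, 24, 350], [139, 122, 8, 7, 34], [158, 139, 74, 87, 3114], [376, 207, 27, 39, 667], [205, 221, 9, 16, 79], [368, 247, 24, 39, 633], [36, 262, 255, 186, 10854], [417, 275, 33, 12, 198], [0, 277, 54, 
[... 294 characters left out ...]
 8, 47], [170, 473, 5, 7, 30]]
scene1 [[295, 0, 6, 9, 41], [364, 0, 67, 47, 1359], [416, 0, 48, 4, 126], [450, 5, 61, 118, 3285], [288, 13, 10, 28, 132], [428, 39, 17, 6, 66], [273, 45, 18, 65, 371], [322, 46, 18, 83, 803], [392, 49, 66, 99, 2552], [315, 121, 7, 8, 45], [270, 134, 8, 5, 29], [277, 139, 8, 16, 79], [265, 141, 10, 20, 129], [289, 140, 19, 17, 186], [418, 146, 44, 44, 1058], [303, 149, 9, 17, 96], [318, 148, 104, 104, 4657], [265, 173, 10, 11, 83], [298, 177, 13, 11, 105], [463, 185, 9, 5, 42], [270, 242, 19, 17, 146], [398, 246, 9, 8, 65], [356, 250, 22, 17, 163], [378, 257, 12, 3, 36], [289, 263, 35, 25, 397], [265, 267, 8, 7, 46], [350, 269, 6, 7, 29], [323, 271, 18, 7, 59]]
```

```bash
python3 - <<'E'
from h import *
c=load('s12'); 
for s in(.083,.095): print(s,proj(c,M-.025*CX+(.035+s)*CY+.206*Z).round(1))
h=cv2.cvtColor(c[0],cv2.COLOR_BGR2HSV)[200:235,370:410]; m=(h[...,1]<60)&(h[...,2]>150)
y,x=np.nonzero(m); print('light px: cols',x.min()+370,x.max()+370,'rows',y.min()+200,y.max()+200,len(x))
print((c[0][205:222:2,382:412].mean(2)).astype(int).tolist())
E
```

```text
0.083 [391.9 211.9]
0.095 [392.9 208.3]
light px: cols 387 409 rows 200 234 117
[[145, 142, 147, 147, 148, 146, 147, 146, 143, 145, 142, 133, 140, 141, 141, 144, 148, 143, 138, 117, 106, 112, 123, 135, 150, 151, 150, 147, 146, 144], [146, 142, 144, 150, 162, 183, 192, 191, 192, 190, 180, 173, 161, 155, 152, 147, 145, 143, 143, 144, 142, 140, 125, 108, 108, 116, 131, 142, 150, 149], [137, 139, 145, 138, 137, 151, 161, 174, 182, 189, 194, 199, 201, 206, 205, 198, 198, 196, 194, 189, 172, 147, 144, 146, 148, 132, 120, 103, 108, 122], [135, 131, 135, 121, 97, 94, 93, 91, 95, 100, 104, 115, 123, 128, 135, 139, 154, 164, 164, 157, 156, 137, 136, 143, 146, 152, 151, 148, 141, 125], [134, 130, 131, 114, 95, 95, 98, 94, 97, 98, 96, 95, 98, 99, 94, 98, 96, 98, 97, 102, 127, 148, 142, 141, 137, 136, 142, 142, 148, 151], [133, 131, 130, 110, 96, 94, 98, 96, 98, 96, 96, 100, 97, 103, 97, 99, 102, 97, 96, 108, 129, 140, 148, 151, 187, 199, 189, 175, 157, 155], [140, 138, 128, 109, 96, 95, 91, 95, 95, 99, 98, 103, 97, 101, 99, 94, 97, 97, 100, 111, 128, 142, 129, 135, 183, 217, 209, 186, 182, 180], [140, 136, 121, 98, 96, 98, 99, 91, 94, 102, 100, 95, 104, 100, 98, 95, 100, 98, 100, 120, 143, 139, 126, 171, 209, 206, 159, 130, 133, 138], [148, 143, 126, 99, 90, 99, 93, 97, 96, 96, 98, 96, 101, 97, 94, 98, 99, 97, 100, 117, 135, 132, 147, 197, 219, 191, 117, 81, 83, 79]]
```

```bash
python3 -c "
from rig import sign_off
print(sign_off())"
```

```text
the job is handed in; nothing more can be done
None
```

I finished the job and handed it in at about 20.5 s of the 72 s allowed. `sign_off` gave no verdict, so the results below are from my own checks.

**What I did:** I pressed the tab and pushed the shutter to its end stop. I then gripped the boat by its handle with the tool tilted back 20° and slid it level through the slot. A 46° roll dropped the spacer into the tray. I drew the boat out, set it on the bench in front of the cover plate, released it and lifted clear.

**Last checks:**
- **Shutter:** the push post sits where a fully open shutter (95 mm) would put it, about row 209 against 208 predicted.
- **Spacer:** it lies in the tray at about (-13, +44) mm from the tray's centre, against the far wall. That leaves about 10 mm to the y limit. I worked this out from one view and an assumed height.
- **Boat:** its origin is at about cabinet x = -0.28 m on the bench. It was level to within 0.3° just before release, and afterwards it showed up where predicted in the wrist and side pictures. I did not measure its tilt after release.
- **Contact:** wrist forces showed no contact while the boat went in or came out. The robot touched nothing at the end.
- **Other things on the bench:** the wrench, jar, can and sanding block showed no change in the fixed views. The battery's area is partly hidden by the arm and its shadow, so I could not confirm it that way, but nothing came near it.

**What disagreed:**
- **Finger length:** the fingertips act 5 mm or more longer than the stated 173 mm. This briefly gave 28 N on the tab and 6 N on the bench.
- **Refused calls:** my first moves were refused because each row needs all its fields.

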